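# True the cake slice and pack the serving set

## Task

The cake slice's blade is bent: lay it in the nest of the truing jig, swing the clamp arm over centre and down onto its blade so that the clamp holds it by itself with your hand off, then swing the arm fully back open. Pack the cake slice and every other serving piece that is on the table into its own foam pocket in the case, each pressed fully home to the pocket floor; the other pieces may be packed at any time. Leave the tumbler, the candle and the sauce bowl where they stand.

Things in the scene. Friction and masses are not known exactly. Their poses are not given: they have to be found in the camera images.
- cake_slice: Cake slice, always present. mm: broad pointed steel blade 70 long, 56 wide, 6 thick; dark wood handle 80 long, 18 wide, 20 high, in line; flat flush underside. Origin: on the underside, centre line, at the grip point (near centre of mass), 25 behind the shoulder where the blade begins, 55 from the handle end. x from handle to head, y left, z up. About 0.14 kg
- blade (a point): Middle of the underside of the cake slice's blade, 60 ahead of the cake slice's origin along its x; axes of the cake slice.
- fork: Serving fork: four-tined head 70 long, 34 wide, in line with the handle. Handle, head thickness, origin, axes, mass as the cake slice. May be absent (None).
- spoon: Serving spoon: flat oval head 60 long, 44 wide, in line with the handle. Handle, head thickness, origin, axes, mass as the cake slice. May be absent (None).
- cleaver: Cheese cleaver: rectangular blade 60 long, 42 wide, set off to its left: from 9 to the right (-y) to 33 to the left (+y) of the handle's centre line. Handle, head thickness, origin, axes, mass as the cake slice. May be absent (None).
- case: Shallow case fixed to the table, dark firm (rigid) foam in an aluminium edge; 198 (x) by 250 (y) by 20 mm high. Origin: centre of underside. Foam top 20 above the table, pocket floors 8: a packed handle stands 8 proud, a packed head lies 6 below the foam top. Four pockets along x, side by side in y, alternately head to tail. No finger slots: hold handles by their top 6 to 8 mm, push down on top.
- jig: Truing jig, grey plate 180 (x, -85 to 95) by 190 (y, -70 to 120) by 12 mm, fixed to the table. Origin: on the table, under the plate. The clamp post (67 high, x 49 to 71, y -17 to 17) stands towards +x with a spring strut behind it, the nest lies in front of it at x -5, y 0. x points from nest to post, z up.
- nest (a point): Middle of the nest floor, 12 mm above the table; jig axes. The blade's middle belongs here, the handle towards the jig's +y (the cake slice's x along the jig's -y). Fences 6 high stand 2.5 mm clear of the blade's two long sides and of its tip (jig -y); the handle side is open, the handle rests on the plate.
- pivot (a point): The clamp's hinge: its axis is the jig's y axis through this point, 60 above the table, 65 from the nest point along jig x.
- clamp (a joint): Clamp arm angle, rad: 0 arm level towards jig -x; 2.0 fully open, leaning back over +x. Over-centre spring: drives away from 1.0 to the nearer end, up to 0.5 N m (about 5 N at the crossbar), and stays there. Stops near 0.05 on the blade. Starts open. At angle a the crossbar is 120 cos a mm from the pivot towards jig -x and 120 sin a above it.
- bar (a point): Middle of the black round crossbar at the arm's free end, 120 mm from the pivot; diameter 18, 50 to each side along jig y. The arm (14 wide) meets it in the middle, leaving 43 free each side. Can be pinched from above 30 to one side, fingers kept pointing down while the bar turns between them. Its axes turn with the arm.
- clamp_pad: Round rubber swivel pad, diameter 20, under the arm, 65 from the pivot; it presses on the middle of the blade. Origin: centre of its pressing face.
- pocket_cake_slice (a point): The cake slice's foam pocket. The point lies on the pocket floor where the cake slice's origin must lie when home (in the case frame: x +20.0, y +25.0, z +8 mm); axes of the case. The cake slice's x must point along the case's - x. Outline of the piece plus 2 mm all round, no lead-in; fits one way round only.
- pocket_fork (a point): The fork's foam pocket. The point lies on the pocket floor where the fork's origin must lie when home (in the case frame: x +20.0, y -94.0, z +8 mm); axes of the case. The fork's x must point along the case's - x. Outline of the piece plus 2 mm all round, no lead-in; fits one way round only.
- pocket_spoon (a point): The spoon's foam pocket. The point lies on the pocket floor where the spoon's origin must lie when home (in the case frame: x -15.0, y +90.0, z +8 mm); axes of the case. The spoon's x must point along the case's + x. Outline of the piece plus 2 mm all round, no lead-in; fits one way round only.
- pocket_cleaver (a point): The cleaver's foam pocket. The point lies on the pocket floor where the cleaver's origin must lie when home (in the case frame: x -15.0, y -52.0, z +8 mm); axes of the case. The cleaver's x must point along the case's + x. Outline of the piece plus 2 mm all round, no lead-in; fits one way round only.
- tumbler: Bystander: glass tumbler, radius 36, 90 high, beyond the work. Origin: centre of its underside.
- candle: Bystander: white pillar candle, radius 32, on a brass dish of radius 45, 96 high. Origin: centre of its underside.
- sauce_boat: Bystander: white sauce bowl, radius 50, 55 high. Origin: centre of its underside.

How it is judged:
By the outcome, as a careful person would: the job done as asked, in the order asked, and still so for the second after the job is handed in, with the robot touching nothing.
Of fork, spoon, cleaver only 2 to 3 are there at a start; the rules pass over those that are not, and their reading is None.
At some moment in a run one of fork, spoon, cleaver may be knocked a few centimetres aside while the robot is not near it.
Once in a run the grip may slacken for a moment while it holds something.
It also fails if it takes over 210 s, if anything falls off the work surface, if the arm or the gripper's body presses on something with over 40 N, if the wrist force passes 120 N, or if a joint passes its speed limit or range.

## Robot

A 6-joint arm with a two-finger parallel gripper is mounted at the origin on the work surface. World frame = base frame: x ahead of the robot, y to its left, z up, the work surface at z = 0. Lengths are in mm, angles in rad, forces in N, time in s.
With the tool pointing down it reaches from about 350 to 875 mm from the base axis. Payload 4.2 kg.
Tool frame: the origin (TCP) lies between the finger pads; the fingertips stand 17 mm ahead of it and the grasp point (between the pads) lies 2 mm behind it; z points along the fingers, y is the line along which they close (so a half turn about z gives the same grasp; the last joint's range is limited). The gripper opens to 85 mm and grips with 20 to 120 N. Pads are 22 mm wide; open, the fingers measure 114 mm over their backs; the gripper's body (76 mm by 85 mm) begins 54 mm behind the grasp point. The pads swing forward as they close: fully open they stand 13 mm farther back than shut.
Start: joints at [-1.013, 0.385, 0.008, 0, -1.194, -0.259], TCP at [183.999, -597.28, 248.312] pointing down, gripper open.
Joint ranges: [-3.14, 3.14], [-1.21, 2.06], [-1.07, 1.41], [-3.16, 2.05], [-2.99, -0.16], [-3.1, 3.1]. Speed limits (rad/s): [2.79, 2.79, 3.14, 3.14, 3.14, 3.14].

## Interface

Orientations are given as a unit quaternion [x, y, z, w].
In Python, from bench import arm gives the robot as it stands.
- The arm moves only by the shell command python3 jog.py 'ROWS' [OPENING]. ROWS is a JSON list that holds a single list of rows (three levels of brackets), with 1 to 10 rows, each of 6 numbers: dx, dy, dz in mm, then a rotation vector rx, ry, rz in rad; each row is the pose to reach, as a shift and turn from the pose commanded when the command began, along the tool's axes at that moment; what a row does not reach only later rows make up. A row lasts 1/10 s, in which the tool goes at most 50 mm and 0.15 rad, less where a joint would pass 70% of its speed; a pose out of reach is approached as far as the arm can. OPENING is the finger opening in mm, set as the command begins (- or left out keeps the last). The fingers move at their own pace and stop on an object; the grip force is fixed at half the most. Time passes only in rows, so rows that do not move let the fingers close. It prints the time, the measured TCP pose, the force, the opening and the grip force at its end. Input that does not fit is refused with a message, and nothing moves.
- arm.read_state(): the state, without advancing time (a new reading comes with each control period).
- arm.get_image(name): name is "side" or "top" or "wrist"; returns the picture (400x640x3 uint8, blue, green, red); there is no depth.
- arm.get_calibration(name): a dict with "K" (3x3 intrinsics, pixels), "rvec" (rotation vector, rad) and "tvec" (3), from world to camera coordinates, as OpenCV has them. Camera axes: x right, y down, z forward; pixel columns grow to the right and rows downward; lengths in mm; the calibration is good to about 2 mm. A picture is of the moment at which its call begins: read the wrist's pose just before it. get_calibration takes no time and is no camera call; for the wrist camera it gives the pose at the moment of the call.
- arm.job_done(): hands the job in; it is judged then, once.
The state is a dict: "clock": time; "joints": joint angles; "joint_vel": joint speeds; "joint_efforts": joint torques, N m; "position": TCP position; "ee_rot": TCP orientation; "contact_force": force on the tool from outside, world axes, zero at the start; "wrist_torque": the same for the moment, N m; "gripper_width": finger opening in mm; "grasp_force": force on a finger pad.
Only numpy, scipy, OpenCV 4.12 (cv2) and the standard library are available. Lean on these libraries where they do the work, as an engineer would, in place of code of your own. Each camera call takes 0.05 s, during which the arm holds its last target. There are 200 camera calls.

## Working session

There is one attempt and no reset: what is moved stays moved. The work goes in short steps, Python scripts to look and compute and a shell command to move; the robot and the scene stay as the last step left them, time stands still between calls to the robot, and variables do not carry over. Pictures are saved under pics/ and viewed, at most 14 in all, crops included, and the job is handed in when it is done.

```bash
ls; mkdir -p pics; python3 - <<'E'
from bench import arm
import cv2
s=arm.read_state();print(s)
for n in("top","side"):
    cv2.imwrite(f"pics/{n}0.png",arm.get_image(n));c=arm.get_calibration(n);print(n,c)
E
```

```text
bench.py
jog.py
pics
{'clock': 0.0, 'joints': array([-1.01343068e+00,  3.85544705e-01,  6.61854525e-03, -4.87326064e-04,
       -1.19403605e+00, -2.58599723e-01]), 'joint_vel': array([-0.00148856,  0.00070212,  0.00105792, -0.0017114 ,  0.00065964,
        0.00138031]), 'joint_efforts': array([ 1.03464827e-03, -3.92288303e+01,  1.88398272e+01,  4.18619201e+00,
       -4.74903005e-03, -1.40099324e-06]), 'position': array([ 183.81157437, -596.77346795,  247.22760383]), 'ee_rot': array([-1.48739013e-01,  9.88875868e-01,  1.08391066e-03, -2.21777857e-04]), 'contact_force': array([ 0.21087757,  0.46078756, -0.36933279]), 'wrist_torque': array([-0.03020706,  0.02192958, -0.01089712]), 'grasp_force': 0.0, 'gripper_width': 85.37118956163782}
top {'K': array([[494.99459988,   0.        , 319.45207798],
       [  0.        , 494.99459988, 206.90736095],
       [  0.        ,   0.        ,   1.        ]]), 'rvec': array([ 2.19523362, -2.19377824,  0.08352945]), 'tvec': array([   9.01769875,  625.59353319, 1541.80903699])}
side {'K': array([[470.05470591,   0.        , 315.66105213],
       [  0.        , 470.05470591, 206.47305263],
       [  0.        ,   0.        ,   1.        ]]), 'rvec': array([ 0.47085037, -2.64523219,  1.31213323]), 'tvec': array([ 559.40926068,  220.37325593, 1081.8578776 ])}
```
View pics/top0.png

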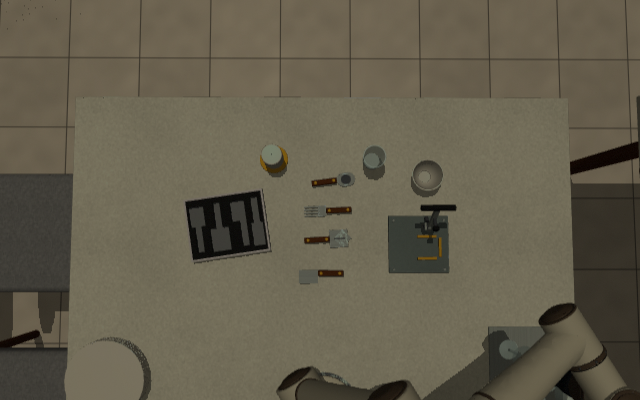

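View pics/side0.png

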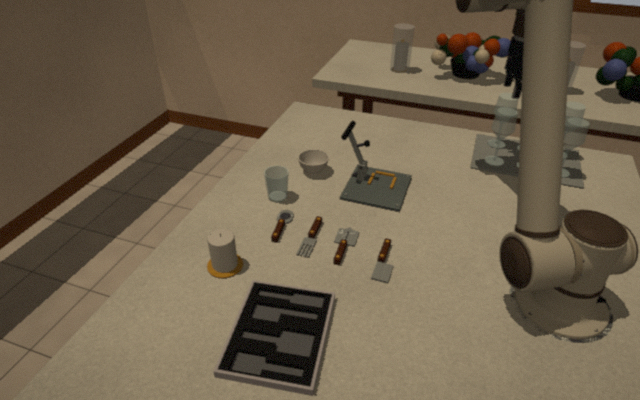

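```bash
cat > h.py <<'E'
import numpy as np, cv2
from bench import arm
from scipy.spatial.transform import Rotation as R
def ray(c,px):
    Rm=cv2.Rodrigues(c["rvec"])[0]; d=Rm.T@np.linalg.inv(c["K"])@[px[0],px[1],1.]
    return -Rm.T@c["tvec"].ravel(), d/np.linalg.norm(d)
def onz(c,px,z):
    o,d=ray(c,px); return o+d*(z-o[2])/d[2]
def tri(rays):
    A=0;b=0
    for o,d in rays:
        P=np.eye(3)-np.outer(d,d);A=A+P;b=b+P@o
    return np.linalg.solve(A,b)
def proj(c,p):
    return cv2.projectPoints(np.float64(p).reshape(-1,1,3),c["rvec"],c["tvec"],c["K"],None)[0].reshape(-1,2)
def snap(name,f=None):
    s=arm.read_state();c=arm.get_calibration(name);im=arm.get_image(name)
    if f: cv2.imwrite(f"pics/{f}.png",im); np.savez(f"pics/{f}.npz",im=im,**c)
    return im,c
def load(f):
    z=np.load(f"pics/{f}.npz");return z["im"],{k:z[k] for k in("K","rvec","tvec")}
def togo(pos,yaw=None):
    """shift and turn in tool axes to pointing-down pose; yaw = world angle of tool x axis"""
    s=arm.read_state();r=R.from_quat(s["ee_rot"]);d=r.inv().apply(np.array(pos)-s["position"])
    x=r.as_matrix()[:,0];out=None
    if yaw is not None:
        t=R.from_matrix(np.array([[np.cos(yaw),np.sin(yaw),0],[np.sin(yaw),-np.cos(yaw),0],[0,0,-1]]))
        out=(r.inv()*t).as_rotvec()
    return d.round(1),None if out is None else out.round(3)
E
python3 - <<'E'
from h import *
s=arm.read_state();print(R.from_quat(s["ee_rot"]).as_matrix().round(3))
c=arm.get_calibration("wrist");Rm=cv2.Rodrigues(c["rvec"])[0];print("wrist cam pos",-Rm.T@c["tvec"].ravel(),"\n",Rm.round(2),c["K"][0])
t=arm.get_calibration("top")
for n,p,z in [("spoonh",(324,183),20),("spoonhead",(345,180),6),("forkh",(339,211),20),("forkhd",(314,212),6),("cakeh",(317,240),20),("cakehd",(340,239),6),("clvh",(331,273),20),("clvhd",(308,276),6),("c1",(186,201),20),("c2",(263,190),20),("c3",(270,251),20),("c4",(194,262),20),("j1",(389,217),12),("j2",(449,217),12),("j3",(449,272),12),("j4",(389,272),12),("bar",(438,208),175),("candle",(274,160),0),("tumbler",(374,160),0),("bowl",(427,176),50)]:
    print(n,onz(t,p,z).round(0))
E
```

```text
[[-0.956 -0.294 -0.001]
 [-0.294  0.956  0.002]
 [ 0.     0.002 -1.   ]]
wrist cam pos [ 114.14566058 -617.68618861  373.73271478] 
 [[-0.29  0.96  0.  ]
 [ 0.91  0.28  0.29]
 [ 0.28  0.09 -0.96]] [313.53553149   0.         318.11919665]
spoonh [701.  -5.  20.]
spoonhead [713. -72.   6.]
forkh [613. -52.  20.]
forkhd [610.  27.   6.]
cakeh [521.  17.  20.]
cakehd [525. -56.   6.]
clvh [418. -27.  20.]
clvhd [408.  45.   6.]
c1 [644. 430.  20.]
c2 [679. 188.  20.]
c3 [487. 164.  20.]
c4 [453. 401.  20.]
j1 [ 594. -211.   12.]
j2 [ 594. -402.   12.]
j3 [ 421. -399.   12.]
j4 [ 421. -210.   12.]
bar [ 613. -327.  175.]
candle [778. 155.   0.]
tumbler [ 778. -166.    0.]
bowl [ 720. -325.   50.]
```

```bash
python3 - <<'E'
from h import *
print(togo([540,40,300],np.pi))
E
```

```text
(array([-527.7,  504. ,  -51.7]), array([ 0.002, -0.   ,  0.299]))
```

```bash
python3 jog.py '[[[-528, 504, -52, 0, 0, 0.299], [-528, 504, -52, 0, 0, 0.299], [-528, 504, -52, 0, 0, 0.299], [-528, 504, -52, 0, 0, 0.299], [-528, 504, -52, 0, 0, 0.299], [-528, 504, -52, 0, 0, 0.299], [-528, 504, -52, 0, 0, 0.299], [-528, 504, -52, 0, 0, 0.299], [-528, 504, -52, 0, 0, 0.299], [-528, 504, -52, 0, 0, 0.299]]]' ; python3 - <<'E'
from h import *
print(togo([540,40,300],np.pi))
E
```

```text
clock: 1.1
position: [425.8, -163.5, 283.7]
ee_rot: [-0.0, 1.0, 0.0, 0.0]
contact_force: [0.8, -0.4, 0.3]
gripper_width: 85.7
grasp_force: 0.0
(array([-114.2,  203.5,  -16.3]), array([0., 0., 0.]))
```

```bash
python3 jog.py '[[[-114, 163, -16, 0, 0, 0], [-114, 163, -16, 0, 0, 0], [-114, 163, -16, 0, 0, 0], [-114, 163, -16, 0, 0, 0], [-114, 163, -16, 0, 0, 0], [-114, 163, -16, 0, 0, 0], [-114, 163, -16, 0, 0, 0]]]' ; python3 - <<'E'
from h import *
snap("wrist","w1")
E
```

```text
clock: 1.8
position: [538.8, -3.1, 299.1]
ee_rot: [0.0, 1.0, -0.0, -0.001]
contact_force: [0.3, -0.2, -0.8]
gripper_width: 85.7
grasp_force: 0.0
```

View pics/w1.png

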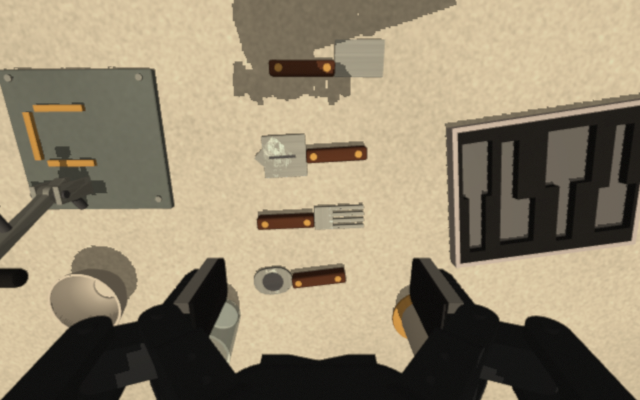

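```bash
python3 jog.py '[[[-32, 293, 60, 0, 0, 0], [-32, 293, 60, 0, 0, 0], [-32, 293, 60, 0, 0, 0], [-32, 293, 60, 0, 0, 0], [-32, 293, 60, 0, 0, 0], [-32, 293, 60, 0, 0, 0], [-32, 293, 60, 0, 0, 0], [-32, 293, 60, 0, 0, 0], [-32, 293, 60, 0, 0, 0]]]' ; python3 -c "
from h import *
snap('wrist','c1')"
python3 jog.py '[[[0, -80, 0, 0, 0, 0], [0, -80, 0, 0, 0, 0], [0, -80, 0, 0, 0, 0], [0, -80, 0, 0, 0, 0]]]';  python3 -c "
from h import *
snap('wrist','c2')"
python3 jog.py '[[[0, -230, 0, 0, 0, 0], [0, -230, 0, 0, 0, 0], [0, -230, 0, 0, 0, 0], [0, -230, 0, 0, 0, 0], [0, -230, 0, 0, 0, 0], [0, -230, 0, 0, 0, 0], [0, -230, 0, 0, 0, 0]]]';  python3 -c "
from h import *
snap('wrist','p1')"
python3 jog.py '[[[0, -300, -40, 0, 0, 0], [0, -300, -40, 0, 0, 0], [0, -300, -40, 0, 0, 0], [0, -300, -40, 0, 0, 0], [0, -300, -40, 0, 0, 0], [0, -300, -40, 0, 0, 0], [0, -300, -40, 0, 0, 0], [0, -300, -40, 0, 0, 0], [0, -300, -40, 0, 0, 0]]]';  python3 -c "
from h import *
snap('wrist','j1')
a=load('c1')[0];b=load('j1')[0]
cv2.imwrite('pics/m1.png',np.vstack([a[:290],b[:290]]))
"
```

```text
clock: 2.75
position: [571.7, 288.9, 240.1]
ee_rot: [0.001, 1.0, 0.0, 0.0]
contact_force: [-0.2, 0.6, 0.1]
gripper_width: 85.2
grasp_force: 0.0
clock: 3.2
position: [571.8, 208.6, 240.8]
ee_rot: [0.002, 1.0, 0.001, 0.001]
contact_force: [0.2, 1.0, 0.5]
gripper_width: 85.3
grasp_force: 0.0
clock: 3.95
position: [571.8, -19.6, 239.7]
ee_rot: [0.001, 1.0, 0.0, 0.0]
contact_force: [-0.2, 0.2, -0.1]
gripper_width: 85.7
grasp_force: 0.0
clock: 4.9
position: [572.0, -317.8, 279.2]
ee_rot: [-0.001, 1.0, 0.0, -0.0]
contact_force: [0.1, 0.1, 0.6]
gripper_width: 85.6
grasp_force: 0.0
```

View pics/m1.png

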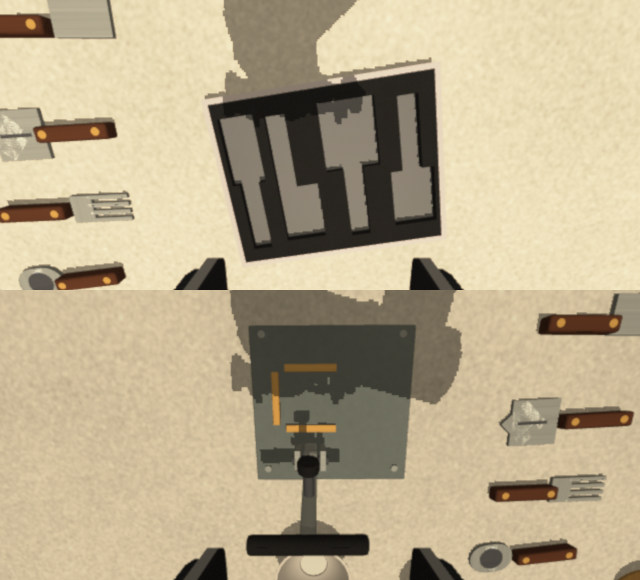

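```bash
cat > fit.py <<'E'
from h import *
from scipy.optimize import minimize
def brown(im):
    h=cv2.cvtColor(im,cv2.COLOR_BGR2HSV).astype(int)
    m=((h[...,0]<16)&(h[...,1]>105)&(h[...,2]<210)&(h[...,2]>20)).astype(np.uint8)
    return cv2.morphologyEx(m,cv2.MORPH_CLOSE,np.ones((5,5)))
def pts(p,X,z):  # local xy list -> world
    c,s=np.cos(p[2]),np.sin(p[2]);X=np.array(X,float)
    return np.c_[p[0]+c*X[:,0]-s*X[:,1],p[1]+s*X[:,0]+c*X[:,1],np.full(len(X),z)]
S=4
def fill(poly,shape):
    m=np.zeros(shape,np.uint8);cv2.fillPoly(m,[np.round(poly*16).astype(np.int32)],1,shift=4);return m
HR=[(-55,-9),(25,-9),(25,9),(-55,9)]
def fit_handle(views,x0,free_z=False,z0=0):
    """views: list of (im,c); x0: (x,y,yaw) of piece origin"""
    data=[]
    for im,c in views:
        ce=proj(c,pts(x0,[(-15,0)],10+z0))[0];
        n,l,st,cen=cv2.connectedComponentsWithStats(brown(im))
        ok=[i for i in range(1,n) if st[i,4]>150 and min(st[i,0],st[i,1])>0 and st[i,0]+st[i,2]<640 and np.hypot(*(cen[i]-ce))<60]
        if not ok: continue
        i=min(ok,key=lambda i:np.hypot(*(cen[i]-ce)))
        cn,_=cv2.findContours((l==i).astype(np.uint8),cv2.RETR_EXTERNAL,cv2.CHAIN_APPROX_NONE)
        hull=cv2.convexHull(max(cn,key=len)).reshape(-1,2)
        x,y,w,h=st[i,:4];o=np.array([x-15,y-15]);sh=((h+30)*S,(w+30)*S)
        m=np.zeros(sh,np.uint8);k=cv2.fillPoly(m,[((hull-o)*S+S//2).astype(np.int32)],1)
        k=cv2.dilate(k,np.ones((S//2+1,S//2+1)));data.append((k,c,o,sh))
    def cost(p):
        z=p[3] if free_z else z0;e=0
        for k,c,o,sh in data:
            P=np.vstack([pts(p,HR,z),pts(p,HR,z+20)]);q=(proj(c,P)-o+.5)*S
            m=fill(cv2.convexHull(q.astype(np.float32)).reshape(-1,2),sh);e+=(m^k).sum()/(m|k).sum()
        return e/len(data)
    p=list(x0)+([z0] if free_z else [])
    for sc in (1,.3):
        sim=np.array([p]+[np.array(p)+d for d in np.eye(len(p))*np.array([10,10,.15,5][:len(p)])*sc])
        r=minimize(cost,p,method="Nelder-Mead",options=dict(initial_simplex=sim,xatol=.02,fatol=1e-5,maxiter=400));p=r.x
    return p,r.fun,len(data)
HEAD=dict(fork=(70,-17,17),spoon=(60,-22,22),cleaver=(60,-9,33),cake=(70,-28,28))
POCK=dict(cake=(20,25,np.pi),fork=(20,-94,np.pi),spoon=(-15,90,0),cleaver=(-15,-52,0))
def outline(n):
    L,a,b=HEAD[n];return [(-57,-11),(23,-11),(23,a-2),(27+L,a-2),(27+L,b+2),(23,b+2),(23,11),(-57,11)]
def fit_case(views,x0,thr=55):
    D=[]
    for im,c in views: D.append((cv2.resize(cv2.cvtColor(im,cv2.COLOR_BGR2GRAY),None,fx=2,fy=2,interpolation=cv2.INTER_LINEAR)>thr,c))
    inn=[(-93,-119),(93,-119),(93,119),(-93,119)]
    def cost(p):
        e=0;k=0
        for g,c in D:
            f=lambda P:fill((proj(c,P)+.5)*2-.5,g.shape)
            m=np.zeros(g.shape,np.uint8)
            for n,q in POCK.items():
                o=pts(q,outline(n),0)[:,:2];m|=f(pts(p,o,p[3]+20))&f(pts(p,o,p[3]+8))
            w=f(pts(p,inn,p[3]+20)).astype(bool)
            dc=f(pts(p,[(-93,-8),(-50,-8),(-50,58),(-93,58)],p[3]+14)).astype(bool)
            w&=~dc; w[540:]=False
            e+=((m>0)^g)[w].sum();k+=w.sum()
        return e/k
    p=list(x0)+[0.]
    for s in (1,.3):
        sim=np.array([p]+[np.array(p)+d for d in np.diag([10,10,.05,5])*s])
        r=minimize(cost,p,method="Nelder-Mead",options=dict(initial_simplex=sim,xatol=.02,fatol=1e-6,maxiter=250));p=r.x
    return p,r.fun
E
python3 - <<'E'
from fit import *
V={k:load(k) for k in("w1","c1","c2","p1","j1")}
for n,x0 in dict(spoon=(703,-15,-1.45),fork=(612,-42,1.6),cake=(521,2,-1.5),cleaver=(418,-12,1.57)).items():
    for vs in (["w1"],["p1"],["w1","p1"],["w1","p1","j1","c2"]):
        for fz in (False,True):
            if fz and len(vs)<2: continue
            try: p,e,k=fit_handle([V[v] for v in vs],x0,fz);print(n,vs,k,np.round(p,3),round(e,3))
            except ZeroDivisionError: print(n,vs,"none")
for vs in (["c1"],["c2"],["c1","c2"]):
    p,e=fit_case([V[v] for v in vs],(566,297,.14));print("case",vs,np.round(p,3),round(e,4))
E
```

```text
spoon ['w1'] 1 [712.49  -16.003  -1.445] 0.169
spoon ['p1'] 1 [711.919 -17.224  -1.425] 0.16
spoon ['w1', 'p1'] 2 [711.968 -16.169  -1.404] 0.162
spoon ['w1', 'p1'] 2 [712.871 -15.416  -1.399  -1.032] 0.16
spoon ['w1', 'p1', 'j1', 'c2'] 4 [712.111 -17.256  -1.41 ] 0.173
spoon ['w1', 'p1', 'j1', 'c2'] 4 [ 7.12341e+02 -1.59850e+01 -1.40900e+00 -4.01000e-01] 0.174
fork ['w1'] 1 [618.811 -32.435   1.611] 0.155
fork ['p1'] 1 [618.062 -33.374   1.651] 0.15
fork ['w1', 'p1'] 2 [618.043 -31.923   1.625] 0.153
fork ['w1', 'p1'] 2 [620.644 -33.139   1.629  -7.906] 0.119
fork ['w1', 'p1', 'j1', 'c2'] 4 [618.519 -32.355   1.603] 0.169
fork ['w1', 'p1', 'j1', 'c2'] 4 [ 6.19364e+02 -3.34140e+01  1.61700e+00 -2.02000e-01] 0.169
cake ['w1'] 1 [526.087   6.437  -1.525] 0.121
cake ['p1'] 1 [525.517   6.234  -1.519] 0.092
cake ['w1', 'p1'] 2 [525.733   6.714  -1.528] 0.107
cake ['w1', 'p1'] 2 [526.133   5.701  -1.508  -0.725] 0.103
cake ['w1', 'p1', 'j1', 'c2'] 4 [525.462   6.19   -1.528] 0.118
cake ['w1', 'p1', 'j1', 'c2'] 4 [525.7     6.81   -1.527  -2.604] 0.111
cleaver ['w1'] 1 [420.458  -6.594   1.563] 0.101
cleaver ['p1'] 1 [421.076  -6.57    1.557] 0.119
cleaver ['w1', 'p1'] 2 [420.319  -7.015   1.583] 0.11
cleaver ['w1', 'p1'] 2 [420.664  -7.155   1.572  -1.788] 0.098
cleaver ['w1', 'p1', 'j1', 'c2'] 4 [420.716  -6.478   1.575] 0.144
cleaver ['w1', 'p1', 'j1', 'c2'] 4 [420.702  -7.027   1.572  -1.708] 0.133
case ['c1'] [ 5.71101e+02  3.04705e+02  1.49000e-01 -2.89200e+00] 0.0281
case ['c2'] [ 5.70712e+02  3.05172e+02  1.45000e-01 -2.26600e+00] 0.0373
case ['c1', 'c2'] [ 5.71172e+02  3.05161e+02  1.49000e-01 -2.14600e+00] 0.036
```

```bash
python3 - <<'E'
from fit import *
for v in("w1","j1","p1"):
    im,c=load(v);h=cv2.cvtColor(im,cv2.COLOR_BGR2HSV)
    m=cv2.inRange(h,(10,120,60),(25,255,255));n,l,st,ce=cv2.connectedComponentsWithStats(m)
    for i in range(1,n):
        if st[i,4]<100: continue
        q=np.argwhere(l==i)[:,::-1]
        W=np.array([onz(c,x,18)[:2] for x in q]).astype(np.float32)
        if W[:,1].mean()>-200 : continue
        r=cv2.minAreaRect(W);print(v,st[i],np.round(r[0],1),np.round(r[1],1),round(r[2],1),W.min(0).round(1),W.max(0).round(1))
im,c=load("j1")
for p in((249,35),(415,35),(404,188),(258,188)):print(onz(c,p,12).round(1))
print("bar",onz(c,(308,255),169).round(1),[onz(c,q,169).round(1) for q in((247,255),(369,255))])
E
```

```text
w1 [ 33 104  52   8 377] [ 466.  -324.7] [63.7  8.3] 89.9 [ 461.8 -356.6] [ 470.2 -292.9]
w1 [ 22 112  22  48 482] [ 500.7 -365.7] [58.9 13. ] 0.3 [ 471.3 -372.3] [ 530.2 -359.1]
w1 [ 47 159  50   8 342] [ 534.8 -324.6] [63.5  9.2] 89.9 [ 530.2 -356.4] [ 539.4 -292.8]
j1 [284  74  53   8 422] [ 466.8 -325.9] [ 7.5 60. ] 0.1 [ 463.  -355.9] [ 470.6 -295.9]
j1 [271  82   9  53 391] [ 501.1 -367. ] [59.   8.8] 0.6 [ 471.6 -371.6] [ 530.6 -362.7]
j1 [286 134  50   9 377] [ 535.3 -325.7] [ 9.6 59.7] 0.1 [ 530.5 -355.6] [ 540.1 -295.8]
j1 [  0 315  22  79 873] [ 864.4 -783.9] [ 31.3 149.4] 73.5 [ 788.3 -813. ] [ 933.7 -777.6]
p1 [  0  70  53   9 470] [ 466.1 -319.7] [54.7  7.7] 89.9 [ 462.2 -347.1] [ 470.  -292.4]
p1 [  9 138  60   9 481] [ 535.3 -324.4] [64.3  8.7] 89.9 [ 530.9 -356.5] [ 539.7 -292.2]
[ 421.7 -394.5   12. ]
[ 421.4 -207.3   12. ]
[ 599.4 -205.2   12. ]
[ 599.6 -394.2   12. ]
bar [ 616.9 -324.9  169. ] [array([ 616.9, -375.6,  169. ]), array([ 616.8, -274.1,  169. ])]
```

```bash
python3 - <<'E'
from h import *
print(arm.read_state()["joints"].round(3))
for yaw in(np.pi/2,-np.pi/2): print(togo([520,7,200],yaw))
E
```

```text
[-0.26   0.418  0.138 -0.    -1.291 -1.308]
(array([ 51.2, 324.7,  79.5]), array([-0.000e+00, -1.000e-03,  1.573e+00]))
(array([ 51.2, 324.7,  79.5]), array([ 1.000e-03, -0.000e+00, -1.568e+00]))
```

```bash
python3 jog.py '[[[47, 305, 85, 0, 0, -1.558], [47, 305, 85, 0, 0, -1.558], [47, 305, 85, 0, 0, -1.558], [47, 305, 85, 0, 0, -1.558], [47, 305, 85, 0, 0, -1.558], [47, 305, 85, 0, 0, -1.558], [47, 305, 85, 0, 0, -1.558], [47, 305, 85, 0, 0, -1.558], [47, 305, 85, 0, 0, -1.558], [47, 305, 85, 0, 0, -1.558]]]'; python3 - <<'E'
from h import *
print(togo([526,-15,190],-1.525))
E
```

```text
clock: 5.95
position: [524.0, -12.5, 194.9]
ee_rot: [-0.685, 0.728, -0.0, 0.0]
contact_force: [0.4, -1.5, 0.5]
gripper_width: 85.4
grasp_force: 0.0
(array([ 2.4, -2.1,  4.9]), array([-0.   ,  0.   , -0.107]))
```

```bash
python3 jog.py '[[[2.4, -2.1, 5, 0, 0, -0.107], [2.4, -2.1, 5, 0, 0, -0.107], [2.4, -2.1, 5, 0, 0, -0.107]]]'; python3 - <<'E'
from fit import *
snap("wrist","k1")
v=load("k1")
for x0 in((526,6.5,-1.525),): print(fit_handle([v],x0))
for n,x0 in dict(spoon=(712,-16,-1.41),fork=(618.5,-32,1.62)).items(): print(n,fit_handle([v],x0))
E
```

```text
clock: 6.25
position: [526.1, -16.1, 189.8]
ee_rot: [0.72, -0.694, 0.0, -0.0]
contact_force: [-0.3, -0.5, -0.7]
gripper_width: 85.7
grasp_force: 0.0
(array([525.86545238,   8.33665305,  -1.5098931 ]), np.float64(0.10383064516129033), 1)
spoon (array([710.24968654, -16.23497782,  -1.46257366]), np.float64(0.14531327926083418), 1)
fork (array([617.63826715, -32.09417743,   1.61545456]), np.float64(0.13213968629772121), 1)
```

View pics/k1.png

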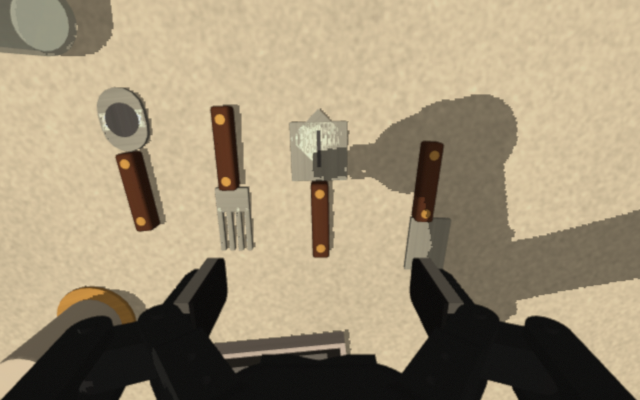

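```bash
python3 - <<'E'
from h import *
print(togo([525.9,7.2,60],-1.515),togo([525.9,7.2,30.5],-1.515))
E
```

```text
(array([-23.5,  -0.4, 129.9]), array([-0.  ,  0.  , -0.02])) (array([-23.5,  -0.4, 159.4]), array([-0.  ,  0.  , -0.02]))
```

```bash
python3 jog.py '[[[-23.5, -0.4, 30, 0, 0, -0.02], [-23.5, -0.4, 70, 0, 0, -0.02], [-23.5, -0.4, 110, 0, 0, -0.02], [-23.5, -0.4, 130, 0, 0, -0.02], [-23.5, -0.4, 150, 0, 0, -0.02], [-23.5, -0.4, 159.4, 0, 0, -0.02], [-23.5, -0.4, 159.4, 0, 0, -0.02]]]' 40; python3 jog.py '[[[0, 0, 0, 0, 0, 0], [0, 0, 0, 0, 0, 0], [0, 0, 0, 0, 0, 0], [0, 0, 0, 0, 0, 0], [0, 0, 0, 0, 0, 0], [0, 0, 0, 0, 0, 0]]]' 0;python3 jog.py '[[[0, 0, -20, 0, 0, 0], [0, 0, -40, 0, 0, 0], [0, 0, -40, 0, 0, 0]]]'; python3 - <<'E'
from h import *
print(togo([500.7,-265.2,90],-np.pi/2),arm.read_state()["contact_force"],R.from_quat(arm.read_state()["ee_rot"]).as_matrix()[:,0])
E
```

```text
clock: 7.0
position: [525.4, 6.4, 29.3]
ee_rot: [0.726, -0.687, -0.001, 0.001]
contact_force: [-0.4, 0.4, 1.1]
gripper_width: 40.1
grasp_force: 0.0
clock: 7.6
position: [526.8, 6.6, 31.5]
ee_rot: [0.727, -0.687, 0.001, -0.001]
contact_force: [-1.6, 0.7, 5.9]
gripper_width: 15.8
grasp_force: 59.4
clock: 7.9
position: [527.8, 6.8, 72.7]
ee_rot: [0.727, -0.687, 0.002, -0.003]
contact_force: [0.4, -0.1, -1.8]
gripper_width: 15.8
grasp_force: 58.9
(array([270. ,  42.3, -17.9]), array([-0.006,  0.001,  0.056])) [ 0.35155498 -0.07539533 -1.83215572] [ 0.05638863 -0.99840819 -0.00118472]
```

```bash
python3 jog.py '[[[140, 30, -18, 0, 0, 0.03], [270, 42.3, -18, 0, 0, 0.056], [270, 42.3, -18, 0, 0, 0.056], [270, 42.3, -18, 0, 0, 0.056], [270, 42.3, -18, 0, 0, 0.056], [270, 42.3, -18, 0, 0, 0.056], [270, 42.3, -18, 0, 0, 0.056], [270, 42.3, -18, 0, 0, 0.056]]]'; python3 - <<'E'
from fit import *
snap("wrist","n1");im,c=load("n1")
print(togo([500.7,-265.2,60],-np.pi/2),togo([500.7,-265.2,42],-np.pi/2))
h=cv2.cvtColor(im,cv2.COLOR_BGR2HSV)
m=cv2.inRange(h,(10,120,60),(25,255,255));n,l,st,ce=cv2.connectedComponentsWithStats(m)
for i in range(1,n):
    if st[i,4]<100: continue
    q=np.argwhere(l==i)[:,::-1]
    W=np.array([onz(c,x,18)[:2] for x in q]).astype(np.float32)
    print(st[i],W.min(0).round(1),W.max(0).round(1))
E
```

```text
clock: 8.7
position: [498.0, -265.8, 87.1]
ee_rot: [-0.706, 0.708, 0.001, -0.0]
contact_force: [-0.0, 1.8, -0.7]
gripper_width: 15.4
grasp_force: 58.8
(array([ 0.1, -2.5, 27.3]), array([ 0.001,  0.001, -0.   ])) (array([ 0.1, -2.5, 45.3]), array([ 0.001,  0.001, -0.   ]))
[ 262   47  107   18 1731] [ 470.8 -371.5] [ 531.3 -362.6]
[249  77  16 102 882] [ 530.9 -355.8] [ 539.9 -295.9]
[367  76  16  10 139] [ 462.1 -356.1] [ 471.  -351.2]
[ 301  214   34  139 4115] [ 488.2 -271.6] [ 512.3 -160.1]
```

View pics/n1.png

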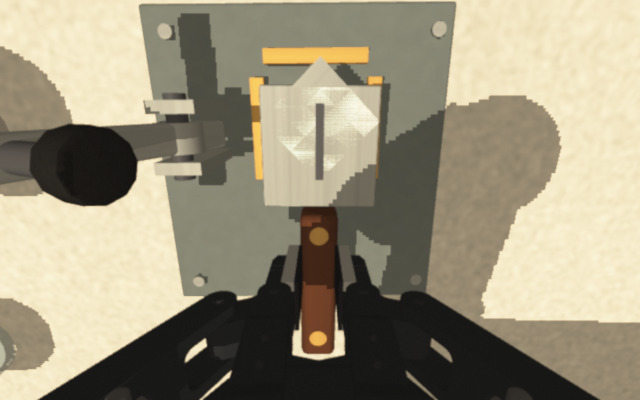

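```bash
python3 - <<'E'
from fit import *
im,c=load("n1")
for z in(63,):
  for p in((262,86),(380,86),(321,59),(264,205),(375,207)): print(z,onz(c,p,z).round(1))
for p in((303,207),(337,207)): print("h",onz(c,p,77).round(1))
E
```

```text
63 [ 524.7 -348.2   63. ]
63 [ 471.5 -348.    63. ]
63 [ 498.1 -359.2   63. ]
63 [ 526.8 -292.    63. ]
63 [ 470.9 -290.8   63. ]
h [ 506.5 -295.4   77. ]
h [ 490.9 -295.3   77. ]
```

```bash
python3 jog.py '[[[-0.4, -2.7, 10, 0, 0, 0], [-0.4, -2.7, 20, 0, 0, 0], [-0.4, -2.7, 30, 0, 0, 0], [-0.4, -2.7, 36, 0, 0, 0], [-0.4, -2.7, 40, 0, 0, 0], [-0.4, -2.7, 43, 0, 0, 0], [-0.4, -2.7, 45, 0, 0, 0], [-0.4, -2.7, 45, 0, 0, 0]]]';  python3 - <<'E'
from h import *
print(togo([500.8,-265.2,42],-np.pi/2),arm.read_state()["contact_force"])
E
```

```text
clock: 9.55
position: [501.7, -265.2, 43.6]
ee_rot: [0.707, -0.707, 0.0, -0.0]
contact_force: [-0.8, 0.7, 0.2]
gripper_width: 15.6
grasp_force: 59.0
(array([-0. ,  0.9,  1.6]), array([-0., -0.,  0.])) [-0.82893675  0.66661195  0.19973366]
```

```bash
python3 jog.py '[[[0, 0.8, 1.5, 0, 0, 0], [0, 0.8, 1.5, 0, 0, 0]]]';python3 jog.py '[[[0, 0, 0, 0, 0, 0], [0, 0, 0, 0, 0, 0], [0, 0, 0, 0, 0, 0]]]' 45; python3 jog.py '[[[0, 0, -40, 0, 0, 0], [0, 0, -80, 0, 0, 0], [0, 0, -130, 0, 0, 0], [0, 0, -150, 0, 0, 0], [0, 0, -150, 0, 0, 0]]]'; python3 - <<'E'
from fit import *
snap("wrist","n2");im,c=load("n2");cv2.imwrite("pics/n2c.png",im[60:360,150:500])
print(togo([616,-355,173+40],np.pi))
E
```

```text
clock: 9.75
position: [501.8, -265.3, 43.5]
ee_rot: [0.707, -0.707, 0.001, -0.001]
contact_force: [-2.4, 3.1, 8.4]
gripper_width: 15.6
grasp_force: 59.9
clock: 10.05
position: [500.8, -265.3, 41.6]
ee_rot: [-0.707, 0.707, -0.0, 0.0]
contact_force: [-0.0, -0.2, 0.3]
gripper_width: 44.9
grasp_force: 0.0
clock: 10.55
position: [502.8, -265.9, 195.8]
ee_rot: [0.707, -0.707, 0.004, -0.002]
contact_force: [-0.8, -0.2, 0.5]
gripper_width: 44.8
grasp_force: 0.0
(array([  89.7, -114.8,  -19.4]), array([-0.003,  0.002,  1.571]))
```

View pics/n2c.png

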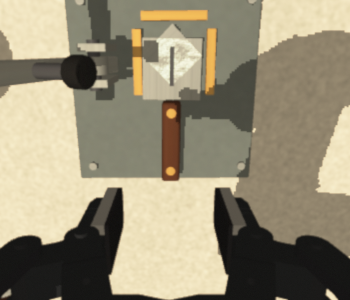

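```bash
python3 jog.py '[[[0, 0, -30, 0, 0, 0], [45, -57, -30, 0, 0, 0], [89, -113.7, -30, 0, 0, 0], [89, -113.7, -30, 0, 0, 0], [89, -113.7, -30, 0, 0, 0]]]'; python3 -c "
from h import *
print(togo([616.5,-355,168],-np.pi/2))
im,c=snap('wrist','b1');cv2.imwrite('pics/b1.png',im)"
```

```text
clock: 11.1
position: [616.4, -356.5, 214.7]
ee_rot: [-0.706, 0.708, 0.003, -0.002]
contact_force: [-0.6, 0.0, -1.5]
gripper_width: 45.1
grasp_force: 0.0
(array([-1.4, -0.4, 46.7]), array([ 0.007,  0.002, -0.002]))
```

View pics/b1.png

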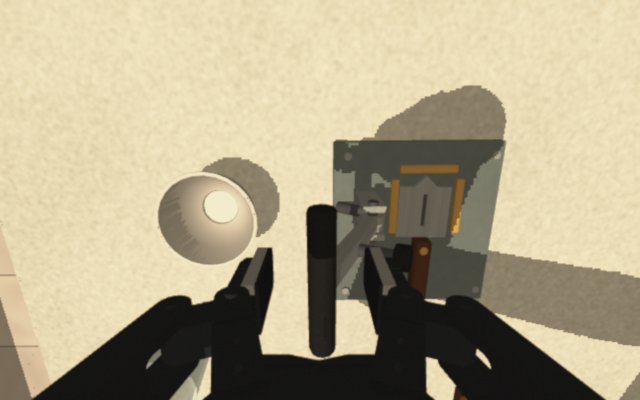

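```bash
python3 jog.py '[[[-1.4, -0.4, 25, 0, 0, 0], [-1.4, -0.4, 46, 0, 0, 0], [-1.4, -0.4, 46, 0, 0, 0]]]'; python3 jog.py '[[[0, 0, 0, 0, 0, 0], [0, 0, 0, 0, 0, 0], [0, 0, 0, 0, 0, 0], [0, 0, 0, 0, 0, 0], [0, 0, 0, 0, 0, 0]]]' 0; python3 jog.py '[[[0, 11.5, -4.5, 0, 0, 0], [0, 22.6, -7.8, 0, 0, 0], [0, 34.3, -9.8, 0, 0, 0], [0, 46.4, -10.8, 0, 0, 0], [0, 46.4, -10.8, 0, 0, 0]]]'
```

```text
clock: 11.45
position: [611.8, -351.0, 170.5]
ee_rot: [-0.707, 0.707, 0.005, -0.002]
contact_force: [-0.1, 0.4, -1.0]
gripper_width: 44.9
grasp_force: 0.0
clock: 11.95
position: [614.3, -352.8, 177.2]
ee_rot: [0.707, -0.707, 0.0, 0.0]
contact_force: [-6.3, 2.0, 5.6]
gripper_width: 15.8
grasp_force: 59.0
clock: 12.45
position: [574.1, -353.1, 190.4]
ee_rot: [0.707, -0.707, 0.008, -0.005]
contact_force: [7.1, 2.6, 3.9]
gripper_width: 15.5
grasp_force: 59.8
```

```bash
python3 jog.py '[[[0, 0, 0, 0, 0, 0], [0, 0, 0, 0, 0, 0], [0, 0, 0, 0, 0, 0]]]'; python3 -c "
from h import *
im,c=snap('side','s1');cv2.imwrite('pics/s1.png',cv2.resize(im[80:240,280:460],None,fx=3,fy=3))"
```

```text
clock: 12.75
position: [574.8, -353.1, 190.3]
ee_rot: [0.708, -0.706, 0.008, -0.005]
contact_force: [7.7, 3.4, 5.2]
gripper_width: 15.4
grasp_force: 59.9
```

View pics/s1.png

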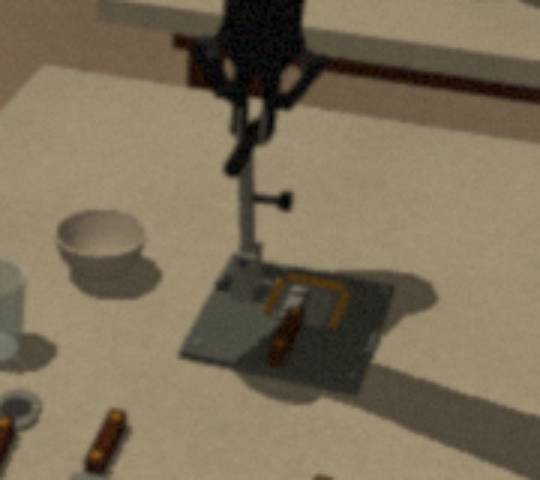

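```bash
python3 jog.py '[[[0, 12, 0.2, 0, 0, 0], [0, 23.9, 1.6, 0, 0, 0], [0, 35.6, 4.3, 0, 0, 0], [0, 47, 8.1, 0, 0, 0], [0, 57.9, 13, 0, 0, 0], [0, 68.3, 18.9, 0, 0, 0], [0, 78.1, 25.9, 0, 0, 0], [0, 87.1, 33.8, 0, 0, 0], [0, 87.1, 33.8, 0, 0, 0]]]'; python3 jog.py '[[[0, 8.2, 8.8, 0, 0, 0], [0, 15.4, 18.3, 0, 0, 0], [0, 21.7, 28.6, 0, 0, 0], [0, 26.9, 39.4, 0, 0, 0], [0, 31, 50.6, 0, 0, 0], [0, 34, 62.3, 0, 0, 0], [0, 35.8, 74.1, 0, 0, 0], [0, 36.3, 82.5, 0, 0, 0], [0, 36.3, 82.5, 0, 0, 0], [0, 36.3, 82.5, 0, 0, 0]]]'
```

```text
clock: 13.7
position: [481.4, -353.2, 152.8]
ee_rot: [0.708, -0.707, 0.001, -0.0]
contact_force: [-0.5, -1.3, 0.6]
gripper_width: 15.5
grasp_force: 69.5
clock: 14.7
position: [444.5, -353.6, 68.2]
ee_rot: [-0.706, 0.708, 0.001, -0.001]
contact_force: [1.6, -9.7, -10.1]
gripper_width: 15.5
grasp_force: 77.0
```

```bash
python3 jog.py '[[[0, 0, 0, 0, 0, 0], [0, 0, 0, 0, 0, 0], [0, 0, 0, 0, 0, 0], [0, 0, 0, 0, 0, 0]]]' 45;python3 jog.py '[[[0, 0, -40, 0, 0, 0], [0, 0, -70, 0, 0, 0], [0, 0, -70, 0, 0, 0], [0, 0, -70, 0, 0, 0], [0, 0, -70, 0, 0, 0], [0, 0, -70, 0, 0, 0], [0, 0, -70, 0, 0, 0], [0, 0, -70, 0, 0, 0], [0, 0, -70, 0, 0, 0], [0, 0, -70, 0, 0, 0]]]'; python3 -c "
from h import *
im,c=snap('side','s2');im2,c2=snap('wrist','s2w');a=cv2.resize(im[130:240,300:460],None,fx=3,fy=3);cv2.imwrite('pics/s2.png',np.hstack([a,im2[70:400,160:470]]))
print(togo([506+60-120,-355,70],-np.pi/2))"
```

```text
clock: 15.1
position: [445.0, -352.5, 70.3]
ee_rot: [0.707, -0.707, -0.0, 0.0]
contact_force: [0.3, 1.3, -0.1]
gripper_width: 45.1
grasp_force: 0.0
clock: 16.1
position: [445.0, -352.8, 140.0]
ee_rot: [0.707, -0.707, -0.0, 0.0]
contact_force: [0.4, -0.5, 0.2]
gripper_width: 45.1
grasp_force: 0.0
(array([ 2.2, -0.9, 70.1]), array([ 0.,  0., -0.]))
```

View pics/s2.png

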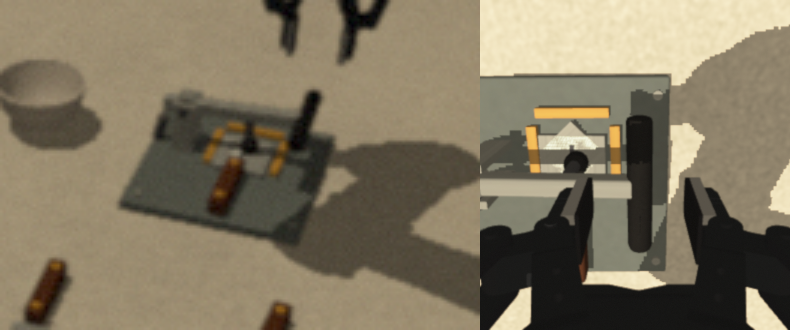

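```bash
python3 jog.py '[[[0, 0, 40, 0, 0, 0], [0, 0, 70, 0, 0, 0], [0, 0, 70, 0, 0, 0], [0, 0, 70, 0, 0, 0]]]'; python3 jog.py '[[[0, 0, 0, 0, 0, 0], [0, 0, 0, 0, 0, 0], [0, 0, 0, 0, 0, 0], [0, 0, 0, 0, 0, 0], [0, 0, 0, 0, 0, 0]]]' 0; python3 jog.py '[[[0, -0.6, -6, 0, 0, 0], [0, -2.3, -17.8, 0, 0, 0], [0, -5.3, -29.5, 0, 0, 0], [0, -9.4, -40.7, 0, 0, 0], [0, -14.6, -51.5, 0, 0, 0], [0, -20.9, -61.8, 0, 0, 0], [0, -28.1, -71.3, 0, 0, 0], [0, -36.3, -80.1, 0, 0, 0], [0, -45.3, -88, 0, 0, 0], [0, -55.1, -95, 0, 0, 0]]]'; python3 jog.py '[[[0, -10.4, -5.9, 0, 0, 0], [0, -21.3, -10.8, 0, 0, 0], [0, -32.7, -14.6, 0, 0, 0], [0, -44.4, -17.3, 0, 0, 0], [0, -56.3, -18.7, 0, 0, 0], [0, -68.3, -18.9, 0, 0, 0], [0, -80.3, -18, 0, 0, 0], [0, -92.1, -15.9, 0, 0, 0], [0, -103.6, -12.6, 0, 0, 0], [0, -114.7, -8.1, 0, 0, 0]]]';python3 jog.py '[[[0, -3, 2, 0, 0, 0], [0, -3, 2, 0, 0, 0], [0, -3, 2, 0, 0, 0]]]'
```

```text
clock: 16.6
position: [445.3, -353.1, 70.5]
ee_rot: [0.707, -0.707, -0.0, 0.0]
contact_force: [0.3, -0.3, 0.5]
gripper_width: 45.4
grasp_force: 0.0
clock: 17.1
position: [444.5, -353.2, 72.2]
ee_rot: [0.707, -0.707, 0.0, 0.0]
contact_force: [-4.1, -0.5, 5.3]
gripper_width: 15.7
grasp_force: 58.5
clock: 18.1
position: [489.5, -352.9, 166.2]
ee_rot: [-0.707, 0.707, 0.011, -0.008]
contact_force: [-23.8, -1.1, 18.4]
gripper_width: 15.5
grasp_force: 58.7
clock: 19.1
position: [614.7, -354.7, 178.0]
ee_rot: [0.708, -0.706, 0.001, 0.003]
contact_force: [-21.3, 3.1, 33.4]
gripper_width: 15.4
grasp_force: 69.2
clock: 19.4
position: [614.6, -354.8, 178.1]
ee_rot: [0.707, -0.707, -0.0, 0.003]
contact_force: [-12.7, 2.0, 21.4]
gripper_width: 15.6
grasp_force: 67.9
```

```bash
python3 jog.py '[[[0, 0, 0, 0, 0, 0], [0, 0, 0, 0, 0, 0], [0, 0, 0, 0, 0, 0], [0, 0, 0, 0, 0, 0]]]' 45;python3 jog.py '[[[0, 0, -40, 0, 0, 0], [0, 0, -60, 0, 0, 0], [-45, 57, -60, 0, 0, 0], [-90, 114, -40, 0, 0, 0], [-90, 114, -22, 0, 0, 0], [-90, 114, -22, 0, 0, 0], [-90, 114, -22, 0, 0, 0], [-90, 114, -22, 0, 0, 0]]]'; python3 -c "
from fit import *
im,c=snap('side','s3');v=snap('wrist','n3');im2=v[0];a=cv2.resize(im[110:240,300:460],None,fx=2.5,fy=2.5);cv2.imwrite('pics/s3.png',np.hstack([a,im2[40:365,160:500]]))
print(fit_handle([v],(500.8,-265.2,-1.57),z0=12))
print(togo([500.8,-265.2,42.5],-np.pi/2))"
```

```text
clock: 19.8
position: [617.7, -352.4, 169.9]
ee_rot: [0.707, -0.707, -0.001, 0.0]
contact_force: [1.0, -1.0, -0.7]
gripper_width: 44.9
grasp_force: 0.0
clock: 20.6
position: [505.6, -263.3, 194.1]
ee_rot: [0.707, -0.707, 0.001, -0.0]
contact_force: [0.7, 0.6, -0.3]
gripper_width: 44.9
grasp_force: 0.0
(array([ 503.74648684, -263.88664537,   -1.56916577]), np.float64(0.07798621898275382), 1)
(array([  1.6,   5.4, 151.5]), array([-0.002, -0.001, -0.   ]))
```

View pics/s3.png

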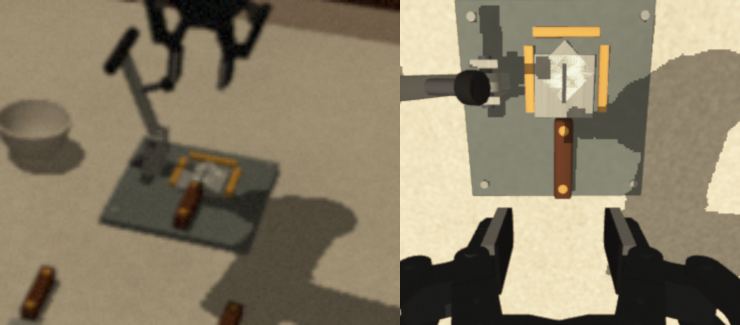

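```bash
python3 jog.py '[[[0.5, 2, 60, 0, 0, 0], [0.5, 2, 110, 0, 0, 0], [0.5, 2, 135, 0, 0, 0], [0.5, 2, 151.5, 0, 0, 0], [0.5, 2, 151.5, 0, 0, 0], [0.5, 2, 151.5, 0, 0, 0], [0.5, 2, 151.5, 0, 0, 0], [0.5, 2, 151.5, 0, 0, 0]]]'; python3 jog.py '[[[0, 0, 0, 0, 0, 0], [0, 0, 0, 0, 0, 0], [0, 0, 0, 0, 0, 0], [0, 0, 0, 0, 0, 0], [0, 0, 0, 0, 0, 0]]]' 0;python3 jog.py '[[[0, 0, -30, 0, 0, 0], [0, 0, -60, 0, 0, 0], [0, 0, -100, 0, 0, 0], [0, 0, -100, 0, 0, 0], [0, 0, -100, 0, 0, 0]]]'; python3 - <<'E'
from h import *
print(togo([587.2,332.8,100],np.pi+.149),arm.read_state()["contact_force"])
E
```

```text
clock: 21.5
position: [503.1, -263.6, 43.4]
ee_rot: [0.707, -0.707, 0.001, -0.001]
contact_force: [-0.3, -0.8, -0.1]
gripper_width: 44.8
grasp_force: 0.0
clock: 22.0
position: [502.0, -263.3, 42.9]
ee_rot: [-0.707, 0.707, -0.0, 0.0]
contact_force: [-1.2, 0.5, 5.7]
gripper_width: 15.3
grasp_force: 59.4
clock: 22.5
position: [502.0, -263.1, 142.6]
ee_rot: [-0.707, 0.707, -0.001, 0.001]
contact_force: [-0.5, 0.7, -2.0]
gripper_width: 15.1
grasp_force: 59.0
(array([-596. ,  -84.9,   42.8]), array([-0.002,  0.002,  1.421])) [-0.51167252  0.71907368 -1.98225481]
```

```bash
python3 jog.py '[[[-596, -85, 0, 0, 0, 1.421], [-596, -85, 0, 0, 0, 1.421], [-596, -85, 0, 0, 0, 1.421], [-596, -85, 0, 0, 0, 1.421], [-596, -85, 0, 0, 0, 1.421], [-596, -85, 0, 0, 0, 1.421], [-596, -85, 0, 0, 0, 1.421], [-596, -85, 0, 0, 0, 1.421], [-596, -85, 0, 0, 0, 1.421], [-596, -85, 0, 0, 0, 1.421]]]'; python3 - <<'E'
from h import *
print(togo([587.2,332.8,100],np.pi+.149),arm.read_state()["contact_force"])
E
```

```text
clock: 23.5
position: [566.9, 198.7, 139.7]
ee_rot: [-0.084, 0.996, -0.001, -0.002]
contact_force: [1.2, 0.1, -0.8]
gripper_width: 15.7
grasp_force: 58.9
(array([-42.7, 128.8,  39.4]), array([-0.001, -0.004,  0.02 ])) [ 1.24352439  0.12200922 -0.84504851]
```

```bash
python3 jog.py '[[[-41, 126, 30, 0, 0, 0], [-41, 126, 30, 0, 0, 0], [-41, 126, 30, 0, 0, 0], [-41, 126, 30, 0, 0, 0], [-41, 126, 30, 0, 0, 0], [-41, 126, 30, 0, 0, 0], [-41, 126, 30, 0, 0, 0], [-41, 126, 30, 0, 0, 0]]]'; python3 - <<'E'
from h import *
print(togo([587.2,332.8,100],np.pi+.149),arm.read_state()["contact_force"])
snap("wrist","h1")
E
```

```text
clock: 24.3
position: [586.7, 327.4, 112.2]
ee_rot: [-0.087, 0.996, 0.0, 0.0]
contact_force: [-0.6, 0.3, -0.4]
gripper_width: 15.3
grasp_force: 58.9
(array([-1.5,  5.3, 12.2]), array([0.   , 0.   , 0.025])) [-0.59573278  0.25799763 -0.39353239]
```

View pics/h1.png

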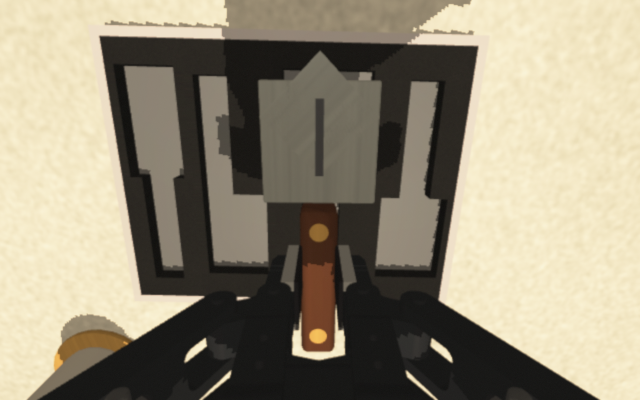

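```bash
cat >> fit.py <<'E'
def held(px4,c,z,n):
    """four head corners (tip-left, tip-right?, ...) any order paired with local model corners -> pose"""
    W=np.array([onz(c,p,z)[:2] for p in px4[0]]);M=np.array(px4[1],float)
    wc,mc=W.mean(0),M.mean(0);H=((M-mc).T@(W-wc));a=np.arctan2(H[0,1]-H[1,0],H[0,0]+H[1,1])
    r=np.array([[np.cos(a),-np.sin(a)],[np.sin(a),np.cos(a)]]);t=wc-r@mc
    return np.r_[t,a],(W-(M@r.T+t)).round(1)
def fit_case2(views,x0,names,thr=55,z=-2.,rows=270):
    """case pose from some of the pockets only, camera z offset fixed"""
    D=[(cv2.resize(cv2.cvtColor(im,cv2.COLOR_BGR2GRAY),None,fx=2,fy=2)>thr,c) for im,c in views]
    def cost(p):
        e=0;k=0
        for g,c in D:
            f=lambda P:fill((proj(c,P)+.5)*2-.5,g.shape)
            for n in names:
                o=pts(POCK[n],outline(n),0)[:,:2];m=f(pts(p,o,z+20))&f(pts(p,o,z+8))
                w=cv2.dilate(f(pts(x0,o,z+20)),np.ones((13,13))).astype(bool);w[rows*2:]=False
                e+=((m>0)^g)[w].sum();k+=w.sum()
        return e/k
    p=list(x0)
    for s in (1,.3):
        sim=np.array([p]+[np.array(p)+d for d in np.diag([4,4,.03])*s])
        r=minimize(cost,p,method="Nelder-Mead",options=dict(initial_simplex=sim,xatol=.02,fatol=1e-6,maxiter=200));p=r.x
    return p,r.fun
E
python3 - <<'E'
from fit import *
v=load("h1");im,c=v
print(held(([(259.5,80),(380.5,80),(266,203),(376,203)],[(81,28),(81,-28),(25,28),(25,-28)]),c,87,"cake"))
for n in(["fork"],["spoon"],["fork","spoon"]):print(n,fit_case2([v],(571.1,305.1,.149),n))
for k in("c1","c2"):print(fit_case2([load(k)],(571.1,305.1,.149),["fork","spoon"]))
s=arm.read_state();print(s["position"])
E
```

```text
(array([583.96025642, 329.33002995,  -2.96316319]), array([[-1.3,  0.3],
       [-0.7, -1. ],
       [ 0.8,  0.5],
       [ 1.2,  0.2]]))
['fork'] (array([5.69835388e+02, 3.03318619e+02, 1.54800060e-01]), np.float64(0.03191365091231923))
['spoon'] (array([5.70820159e+02, 3.05284796e+02, 1.50584798e-01]), np.float64(0.02839396628216504))
['fork', 'spoon'] (array([5.70608878e+02, 3.04543897e+02, 1.43942365e-01]), np.float64(0.05068816263009435))
(array([5.70820402e+02, 3.04743595e+02, 1.48497753e-01]), np.float64(0.02877587135492806))
(array([5.70848349e+02, 3.05505344e+02, 1.48602591e-01]), np.float64(0.03521762687375835))
[586.70777918 327.51804542 112.31661199]
```

```bash
python3 - <<'E'
from fit import *
def camyaw(c):
    Rm=cv2.Rodrigues(c["rvec"])[0];return np.arctan2(*Rm[0][[1,0]])
for k in("n1","h1"):
    im,c=load(k);print(k,camyaw(c), -cv2.Rodrigues(c["rvec"])[0].T@c["tvec"])
c=arm.get_calibration("wrist");s=arm.read_state();m=R.from_quat(s["ee_rot"]).as_matrix();print(camyaw(c),np.arctan2(m[1,1],m[0,1]),m.round(3),s["position"])
_,c=load("h1")
for p in((259.5,80),(380.5,80),(320,53),(266,203),(376,203)):
    w=onz(c,p,87);print(p,(m.T@(w-s["position"])).round(1))
_,c=load("n1");m=np.array([[0,-1,0],[-1,0,0],[0,0,-1.]])
for p in((262,86),(380,86),(321,59),(264,205),(375,207)):
    w=onz(c,p,62);print(p,(m.T@(w-[498,-265.8,87.1])).round(1))
E
```

```text
n1 3.1388393242777357 [ 499.51709168 -339.19170256  213.47395528]
h1 1.7438603014148224 [514.65398819 315.73825701 238.61673249]
1.744013471901554 1.7448162666782077 [[-0.985 -0.173  0.   ]
 [-0.173  0.985  0.   ]
 [-0.     0.    -1.   ]] [586.70777918 327.51804542 112.31661199]
(259.5, 80) [ 84.5 -25.6  25.3]
(380.5, 80) [84.4 29.1 25.3]
(320, 53) [95.6  1.7 25.3]
(266, 203) [ 26.4 -25.5  25.3]
(376, 203) [26.3 30.1 25.3]
(262, 86) [ 82.4 -26.9  25.1]
(380, 86) [82.3 26.6 25.1]
(321, 59) [93.6 -0.1 25.1]
(264, 205) [ 25.9 -29.   25.1]
(375, 207) [24.6 27.3 25.1]
```

```bash
python3 jog.py '[[[-1.4, 4, 20, 0, 0, 0.025], [-1.4, 4, 40, 0, 0, 0.025], [-1.4, 4, 50, 0, 0, 0.025], [-1.4, 4, 50, 0, 0, 0.025], [-1.4, 4, 50, 0, 0, 0.025], [-1.4, 4, 50, 0, 0, 0.025], [-1.4, 4, 50, 0, 0, 0.025]]]'; python3 - <<'E'
from h import *
print(togo([586.8,332.6,62],np.pi+.148))
v=snap("wrist","h2")
cv2.imwrite("pics/h2c.png",cv2.resize(v[0][20:290,130:510],None,fx=2,fy=2))
E
```

```text
clock: 25.05
position: [587.7, 333.0, 63.0]
ee_rot: [-0.075, 0.997, 0.001, 0.001]
contact_force: [-0.0, 0.1, -1.8]
gripper_width: 15.4
grasp_force: 58.9
(array([ 0.9, -0.3,  1. ]), array([0.001, 0.002, 0.002]))
```

View pics/h2c.png

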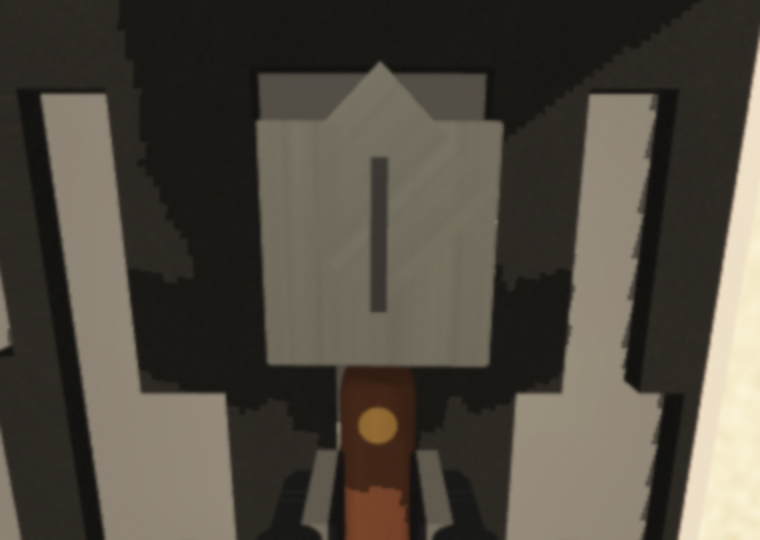

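```bash
python3 - <<'E'
from fit import *
_,c=load("h2");s=arm.read_state();m=R.from_quat(s["ee_rot"]).as_matrix();P=s["position"]
print(P)
for z,ps in((P[2]-25,[(258.5,80.5),(381.5,80.5),(320,50.5),(263.5,202.5),(374.5,203)]),(8,[(259,56.3),(373.5,56.3)]),(20,[(256.5,55),(376,55)])):
  for zz in(z,z-2):
    print(zz,[(m.T@(onz(c,p,zz)-P)).round(1)[:2].tolist() for p in ps])
for n in(["spoon"],["fork"],["cleaver"],["spoon","cleaver"]):print(n,fit_case2([load("h2")],(570.8,305,.148),n,rows=200))
E
```

```text
[587.51914926 332.9746823   62.77323646]
37.773236458536594 [[84.0, -25.8], [84.0, 29.7], [96.3, 2.0], [26.4, -26.5], [26.1, 29.6]]
35.773236458536594 [[84.2, -26.1], [84.1, 30.1], [96.6, 2.0], [25.8, -26.9], [25.5, 30.0]]
8 [[98.2, -30.1], [98.1, 30.4]]
6 [[98.4, -30.5], [98.4, 30.7]]
20 [[97.1, -29.3], [97.0, 29.7]]
18 [[97.4, -29.6], [97.3, 30.0]]
['spoon'] (array([5.69931037e+02, 3.05586819e+02, 1.49555328e-01]), np.float64(0.017863872767015905))
['fork'] (array([5.69048380e+02, 3.03175320e+02, 1.61044757e-01]), np.float64(0.026294669257413195))
['cleaver'] (array([5.69938216e+02, 3.03918230e+02, 1.55461045e-01]), np.float64(0.024689978773321415))
['spoon', 'cleaver'] (array([5.70039543e+02, 3.04825708e+02, 1.52920877e-01]), np.float64(0.07121583906194393))
```

```bash
python3 jog.py '[[[-0.5, -1.7, 0, 0, 0, 0], [-0.5, -1.7, 5, 0, 0, 0], [-0.5, -1.7, 10, 0, 0, 0], [-0.5, -1.7, 13, 0, 0, 0], [-0.5, -1.7, 16, 0, 0, 0], [-0.5, -1.7, 18, 0, 0, 0], [-0.5, -1.7, 18, 0, 0, 0]]]';python3 -c "
from h import *
print(togo([587.2,332.8,39],np.pi+.148))"
```

```text
clock: 25.8
position: [587.7, 330.9, 43.2]
ee_rot: [-0.075, 0.997, -0.0, -0.0]
contact_force: [-0.1, -0.8, -0.7]
gripper_width: 15.7
grasp_force: 58.9
(array([0.2, 1.9, 4.2]), array([-0.   , -0.001,  0.002]))
```

```bash
python3 jog.py '[[[0, 0, 2, 0, 0, 0], [0, 0, 4, 0, 0, 0], [0, 0, 4, 0, 0, 0], [0, 0, 4, 0, 0, 0]]]';python3 jog.py '[[[0, 0, 0, 0, 0, 0], [0, 0, 0, 0, 0, 0], [0, 0, 0, 0, 0, 0]]]' 35; python3 jog.py '[[[0, 0, -20, 0, 0, 0], [0, 0, -40, 0, 0, 0], [0, 0, -40, 0, 0, 0], [0, 0, -40, 0, 0, 0]]]'; python3 jog.py '[[[0, 0, 0, 0, 0, 0], [0, 0, 0, 0, 0, 0], [0, 0, 0, 0, 0, 0], [0, 0, 0, 0, 0, 0], [0, 0, 0, 0, 0, 0]]]' 0;python3 -c "
from h import *
v=snap('wrist','h3')
cv2.imwrite('pics/h3c.png',v[0][20:320,130:510])"
```

```text
clock: 26.2
position: [587.9, 331.1, 39.8]
ee_rot: [-0.075, 0.997, -0.0, -0.0]
contact_force: [-0.2, 0.7, 0.0]
gripper_width: 15.9
grasp_force: 58.9
clock: 26.5
position: [588.1, 331.2, 40.1]
ee_rot: [-0.075, 0.997, 0.0, 0.0]
contact_force: [0.9, 0.1, 0.5]
gripper_width: 34.8
grasp_force: 0.0
clock: 26.9
position: [587.9, 331.2, 80.2]
ee_rot: [-0.075, 0.997, 0.0, 0.0]
contact_force: [-0.1, 0.3, 0.5]
gripper_width: 35.0
grasp_force: 0.0
clock: 27.4
position: [587.8, 331.0, 79.5]
ee_rot: [-0.075, 0.997, -0.0, -0.0]
contact_force: [0.2, 0.3, 0.3]
gripper_width: 0.2
grasp_force: 0.0
```

View pics/h3c.png

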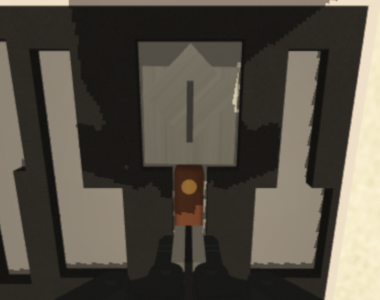

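```bash
python3 jog.py '[[[0, 0, 20, 0, 0, 0], [0, 0, 30, 0, 0, 0], [0, 0, 33, 0, 0, 0], [0, 0, 36, 0, 0, 0], [0, 0, 38, 0, 0, 0], [0, 0, 38, 0, 0, 0], [0, 0, 38, 0, 0, 0]]]'; python3 jog.py '[[[0, 0, -40, 0, 0, 0], [0, 0, -80, 0, 0, 0], [0, 0, -110, 0, 0, 0], [0, 0, -160, 0, 0, 0], [0, 0, -160, 0, 0, 0]]]' 45; python3 - <<'E'
from fit import *
print(togo([560,40,250],-np.pi/2))
E
```

```text
clock: 28.15
position: [587.0, 330.3, 45.1]
ee_rot: [-0.075, 0.997, -0.001, -0.001]
contact_force: [-8.3, -2.9, 14.0]
gripper_width: 0.1
grasp_force: 7.0
clock: 28.65
position: [591.6, 333.2, 211.6]
ee_rot: [-0.076, 0.997, 0.004, 0.008]
contact_force: [0.6, 0.3, 0.5]
gripper_width: 44.8
grasp_force: 0.0
(array([  74.9, -284.8,  -41.6]), array([-0.006,  0.018, -1.419]))
```

```bash
python3 - <<'E'
from fit import *
T=dict(n1=((498,-265.8,87.1),-np.pi/2),h1=((586.7,327.5,112.3),np.pi+.174),h2=((587.5,333,62.8),np.pi+.148))
for k,(P,y) in T.items():
    p,e,n=fit_handle([load(k)],(P[0],P[1],y),z0=P[2]-31)
    d=p[:2]-P[:2];print(k,round(e,3),"tool off",(d@[np.cos(y),np.sin(y)]).round(2),(d@[np.sin(y),-np.cos(y)]).round(2),"yaw",round((p[2]-y+3.14159)%6.28318-3.14159,3))
s=arm.read_state();print(s["joints"].round(2),s["position"])
E
```

```text
n1 0.058 tool off -1.92 -1.74 yaw -0.013
h1 0.053 tool off -0.25 0.86 yaw -0.013
h2 0.051 tool off -0.76 1.14 yaw -0.011
[ 0.75  0.49  0.09  0.   -1.15 -2.17] [591.60535776 333.17618468 211.55125599]
```

```bash
python3 - <<'E'
from h import *
print(togo([665,-17,200],-1.42))
E
```

```text
(array([ -19.4, -357.3,    9.4]), array([-0.007,  0.018, -1.57 ]))
```

```bash
python3 jog.py '[[[-19, -357, 9, 0, 0, -1.57], [-19, -357, 9, 0, 0, -1.57], [-19, -357, 9, 0, 0, -1.57], [-19, -357, 9, 0, 0, -1.57], [-19, -357, 9, 0, 0, -1.57], [-19, -357, 9, 0, 0, -1.57], [-19, -357, 9, 0, 0, -1.57], [-19, -357, 9, 0, 0, -1.57], [-19, -357, 9, 0, 0, -1.57], [-19, -357, 9, 0, 0, -1.57]]]';python3 jog.py '[[[0, 0, 0, 0, 0, 0], [0, 0, 0, 0, 0, 0], [0, 0, 0, 0, 0, 0], [0, 0, 0, 0, 0, 0]]]'; python3 - <<'E'
from fit import *
print(togo([665,-17,200],-1.42))
v=snap("wrist","q1")
for n,x0 in dict(spoon=(712,-16.5,-1.41),fork=(618.5,-32,1.62),cleaver=(420,-6.6,1.57)).items():
    try: print(n,fit_handle([v],x0))
    except ZeroDivisionError: print(n,"none")
E
```

```text
clock: 29.65
position: [660.5, -20.4, 193.1]
ee_rot: [0.728, -0.686, 0.0, -0.0]
contact_force: [-0.4, -0.4, 0.6]
gripper_width: 44.9
grasp_force: 0.0
clock: 30.05
position: [660.2, -18.8, 192.9]
ee_rot: [0.726, -0.688, 0.0, -0.0]
contact_force: [0.1, 0.2, 0.7]
gripper_width: 45.0
grasp_force: 0.0
(array([-1.6, -4.9, -7.1]), array([-0.   ,  0.   , -0.097]))
spoon (array([710.11121997, -15.56284958,  -1.46547166]), np.float64(0.11817401366130417), 1)
fork (array([617.75923048, -32.48744798,   1.63735146]), np.float64(0.09918807774770658), 1)
cleaver (array([416.4470879 , -43.26965952,   1.49282769]), np.float64(0.14421624886741166), 1)
```

```bash
python3 - <<'E'
from h import *
print(togo([711.5,-17,31],-1.435))
E
```

```text
(array([  1. , -51.3, 161.9]), array([-0.   ,  0.   , -0.082]))
```

```bash
python3 jog.py '[[[1, -51.3, 20, 0, 0, -0.082], [1, -51.3, 60, 0, 0, -0.082], [1, -51.3, 105, 0, 0, -0.082], [1, -51.3, 140, 0, 0, -0.082], [1, -51.3, 156, 0, 0, -0.082], [1, -51.3, 161.5, 0, 0, -0.082], [1, -51.3, 161.5, 0, 0, -0.082], [1, -51.3, 161.5, 0, 0, -0.082]]]'; python3 jog.py '[[[0, 0, 0, 0, 0, 0], [0, 0, 0, 0, 0, 0], [0, 0, 0, 0, 0, 0], [0, 0, 0, 0, 0, 0], [0, 0, 0, 0, 0, 0]]]' 0; python3 jog.py '[[[0, 0, -30, 0, 0, 0], [0, 0, -70, 0, 0, 0], [0, 0, -100, 0, 0, 0], [0, 0, -100, 0, 0, 0], [0, 0, -100, 0, 0, 0], [0, 0, -100, 0, 0, 0]]]'; cat >> fit.py <<'E'
def heldfit(name,zoff=31,rev=False):
    s=arm.read_state();P=s["position"];m=R.from_quat(s["ee_rot"]).as_matrix();y=np.arctan2(m[1,0],m[0,0])
    v=snap("wrist",name);p,e,n=fit_handle([v],(P[0],P[1],y+(np.pi if rev else 0)),z0=P[2]-zoff);d=p[:2]-P[:2]
    return dict(err=round(e,3),off=((d@m[:2,0]).round(2),(d@m[:2,1]).round(2)),dyaw=round((p[2]-y+(np.pi if not rev else 0))%(2*np.pi)-np.pi,3))
E
python3 - <<'E'
from fit import *
print(heldfit("g1"),togo([542.4,390.1,110],.148))
E
```

```text
clock: 30.9
position: [713.0, -17.0, 33.8]
ee_rot: [0.754, -0.657, 0.002, -0.002]
contact_force: [0.5, 0.0, 0.2]
gripper_width: 45.0
grasp_force: 0.0
clock: 31.4
position: [712.1, -17.2, 33.4]
ee_rot: [0.754, -0.657, 0.001, -0.001]
contact_force: [-1.7, 0.9, 5.8]
gripper_width: 15.2
grasp_force: 58.6
clock: 32.0
position: [710.2, -17.3, 129.4]
ee_rot: [0.754, -0.657, -0.001, 0.001]
contact_force: [0.0, 0.6, -2.2]
gripper_width: 15.3
grasp_force: 58.9
{'err': np.float64(0.096), 'off': (np.float64(-1.5), np.float64(-2.26)), 'dyaw': np.float64(0.002)} (array([-426.5,  111. ,   19.7]), array([ 0.003,  0.003, -1.583]))
```

```bash
python3 jog.py '[[[-200, 50, 0, 0, 0, -0.7], [-426, 111, 0, 0, 0, -1.583], [-426, 111, 0, 0, 0, -1.583], [-426, 111, 0, 0, 0, -1.583], [-426, 111, 0, 0, 0, -1.583], [-426, 111, 0, 0, 0, -1.583], [-426, 111, 0, 0, 0, -1.583], [-426, 111, 0, 0, 0, -1.583], [-426, 111, 0, 0, 0, -1.583], [-426, 111, 0, 0, 0, -1.583]]]';python3 jog.py '[[[0, 0, 0, 0, 0, 0], [0, 0, 0, 0, 0, 0], [0, 0, 0, 0, 0, 0]]]'; python3 - <<'E'
from h import *
print(togo([542.4,390.1,95],.148))
E
```

```text
clock: 33.05
position: [540.9, 394.3, 129.5]
ee_rot: [0.999, 0.039, -0.001, 0.0]
contact_force: [0.8, -0.8, -1.0]
gripper_width: 15.0
grasp_force: 59.0
clock: 33.35
position: [543.8, 388.5, 130.6]
ee_rot: [1.0, 0.031, -0.0, 0.0]
contact_force: [-0.2, 0.7, -1.1]
gripper_width: 15.2
grasp_force: 59.0
(array([-1.2, -1.7, 35.6]), array([ 0.001,  0.001, -0.086]))
```

```bash
python3 jog.py '[[[-1.2, -1.7, 30, 0, 0, -0.086], [-1.2, -1.7, 50, 0, 0, -0.086], [-1.2, -1.7, 50, 0, 0, -0.086], [-1.2, -1.7, 50, 0, 0, -0.086], [-1.2, -1.7, 50, 0, 0, -0.086], [-1.2, -1.7, 50, 0, 0, -0.086]]]'; python3 - <<'E'
from fit import *
print(arm.read_state()["position"]);print(heldfit("e1",zoff=33.4))
v=load("e1");print(togo([542.4,390.1,80],.148))
for n in(["cleaver"],["fork"],["fork","cleaver"]):
  for z in(-2,0):print(n,z,fit_case2([v],(570.8,305,.148),n,z=z,rows=260))
E
```

```text
clock: 33.95
position: [543.0, 391.7, 82.9]
ee_rot: [0.997, 0.076, 0.001, -0.001]
contact_force: [-0.4, -0.1, -2.5]
gripper_width: 15.3
grasp_force: 59.0
[542.97958087 391.67604781  82.93192456]
{'err': np.float64(0.048), 'off': (np.float64(0.45), np.float64(-1.14)), 'dyaw': np.float64(-0.005)}
(array([-0.6,  1.5,  2.7]), array([-0.001, -0.002,  0.003]))
['cleaver'] -2 (array([5.70714497e+02, 3.02912303e+02, 1.49809427e-01]), np.float64(0.024861076553039728))
['cleaver'] 0 (array([5.70018073e+02, 3.04263417e+02, 1.54937059e-01]), np.float64(0.01977418495522633))
['fork'] -2 (array([5.73552273e+02, 3.03158624e+02, 1.41348576e-01]), np.float64(0.04435471050205081))
['fork'] 0 (array([5.70167263e+02, 3.04416610e+02, 1.49580989e-01]), np.float64(0.02629061520699324))
['fork', 'cleaver'] -2 (array([5.70658726e+02, 3.02885505e+02, 1.50000590e-01]), np.float64(0.02850186372820944))
['fork', 'cleaver'] 0 (array([5.70405278e+02, 3.04718278e+02, 1.46463246e-01]), np.float64(0.022662925324839475))
```

```bash
cat >> fit.py <<'E'
def profile(name,z,xs,lat=0.):
    """image values along the tool's x axis at world height z, for the present pose"""
    im,c=load(name);s=arm.read_state();m=R.from_quat(s["ee_rot"]).as_matrix();P=s["position"]
    W=[np.r_[(P+m[:,0]*x+m[:,1]*lat)[:2],z] for x in xs];q=proj(c,W).astype(np.float32)
    return cv2.remap(im,q[:,0].reshape(-1,1),q[:,1].reshape(-1,1),cv2.INTER_LINEAR)[:,0]
E
python3 - <<'E'
from fit import *
z=82.9-33.4+6
xs=np.arange(74,95,1.)
for l in(1,):print(np.c_[xs,profile("e1",z,xs,-l)].astype(int).tolist())
xs=np.arange(18,34,1.)
print("shoulder",np.c_[xs,profile("e1",z,xs,-1-4)].astype(int).tolist())
E
```

```text
[[74, 168, 195, 204], [75, 169, 197, 206], [76, 172, 201, 211], [77, 175, 203, 214], [78, 171, 200, 209], [79, 173, 200, 210], [80, 174, 203, 213], [81, 174, 202, 212], [82, 172, 200, 210], [83, 170, 198, 208], [84, 169, 196, 206], [85, 154, 180, 189], [86, 142, 165, 174], [87, 117, 137, 145], [88, 36, 43, 46], [89, 34, 40, 44], [90, 35, 40, 44], [91, 35, 40, 44], [92, 34, 40, 44], [93, 34, 40, 45], [94, 34, 41, 44]]
shoulder [[18, 42, 66, 117], [19, 40, 66, 117], [20, 40, 65, 114], [21, 39, 63, 111], [22, 35, 56, 98], [23, 28, 46, 81], [24, 24, 40, 70], [25, 23, 37, 64], [26, 23, 36, 63], [27, 26, 39, 65], [28, 98, 115, 124], [29, 159, 185, 195], [30, 162, 188, 198], [31, 161, 189, 199], [32, 161, 189, 199], [33, 158, 185, 195]]
```

```bash
python3 jog.py '[[[-3.4, 1.1, 10, 0, 0, 0], [-3.4, 1.1, 20, 0, 0, 0], [-3.4, 1.1, 26, 0, 0, 0], [-3.4, 1.1, 29, 0, 0, 0], [-3.4, 1.1, 32, 0, 0, 0], [-3.4, 1.1, 34, 0, 0, 0], [-3.4, 1.1, 34, 0, 0, 0], [-3.4, 1.1, 34, 0, 0, 0]]]'; python3 - <<'E'
from h import *
print(togo([539.8,390.1,41.5],.148))
E
```

```text
clock: 34.8
position: [539.0, 389.6, 47.1]
ee_rot: [0.997, 0.076, -0.0, 0.0]
contact_force: [0.2, 0.6, -1.0]
gripper_width: 15.2
grasp_force: 59.0
(array([ 0.9, -0.4,  5.6]), array([0.   , 0.   , 0.004]))
```

```bash
python3 jog.py '[[[0, 0, 3, 0, 0, 0], [0, 0, 5.5, 0, 0, 0], [0, 0, 5.5, 0, 0, 0], [0, 0, 5.5, 0, 0, 0]]]';python3 jog.py '[[[0, 0, 0, 0, 0, 0], [0, 0, 0, 0, 0, 0], [0, 0, 0, 0, 0, 0]]]' 35; python3 jog.py '[[[0, 0, -20, 0, 0, 0], [0, 0, -40, 0, 0, 0], [0, 0, -40, 0, 0, 0], [0, 0, -40, 0, 0, 0]]]'; python3 jog.py '[[[0, 0, 0, 0, 0, 0], [0, 0, 0, 0, 0, 0], [0, 0, 0, 0, 0, 0], [0, 0, 0, 0, 0, 0], [0, 0, 0, 0, 0, 0]]]' 0;  python3 jog.py '[[[0, 0, 20, 0, 0, 0], [0, 0, 30, 0, 0, 0], [0, 0, 34, 0, 0, 0], [0, 0, 38, 0, 0, 0], [0, 0, 40, 0, 0, 0], [0, 0, 40, 0, 0, 0], [0, 0, 40, 0, 0, 0]]]'; python3 jog.py '[[[0, 0, -40, 0, 0, 0], [0, 0, -80, 0, 0, 0], [0, 0, -120, 0, 0, 0], [0, 0, -160, 0, 0, 0], [0, 0, -160, 0, 0, 0], [0, 0, -160, 0, 0, 0]]]' 60; python3 - <<'E'
from fit import *
print(togo([560,0,215],-1.54))
E
```

```text
clock: 35.2
position: [538.9, 389.6, 41.6]
ee_rot: [0.997, 0.076, -0.0, 0.0]
contact_force: [-0.1, 0.1, -1.2]
gripper_width: 15.1
grasp_force: 59.0
clock: 35.5
position: [539.2, 389.8, 42.1]
ee_rot: [0.997, 0.076, 0.0, -0.0]
contact_force: [0.3, 1.2, -0.6]
gripper_width: 35.0
grasp_force: 0.0
clock: 35.9
position: [539.0, 389.8, 82.2]
ee_rot: [0.997, 0.076, 0.0, -0.0]
contact_force: [-0.4, 0.2, 0.3]
gripper_width: 35.3
grasp_force: 0.0
clock: 36.4
position: [538.9, 389.6, 81.5]
ee_rot: [0.997, 0.076, -0.0, 0.0]
contact_force: [0.0, -0.3, 0.5]
gripper_width: 0.2
grasp_force: 0.0
clock: 37.1
position: [538.7, 389.3, 45.1]
ee_rot: [0.997, 0.076, -0.0, 0.001]
contact_force: [-5.9, -3.3, 12.5]
gripper_width: -0.0
grasp_force: 6.6
clock: 37.7
position: [539.2, 390.1, 203.7]
ee_rot: [0.997, 0.076, 0.001, -0.001]
contact_force: [-0.1, 0.5, -1.3]
gripper_width: 59.7
grasp_force: 0.0
(array([-38.4, 388.7, -12.4]), array([-0.004,  0.   ,  1.692]))
```

```bash
python3 jog.py '[[[-38, 389, -12, 0, 0, 1.692], [-38, 389, -12, 0, 0, 1.692], [-38, 389, -12, 0, 0, 1.692], [-38, 389, -12, 0, 0, 1.692], [-38, 389, -12, 0, 0, 1.692], [-38, 389, -12, 0, 0, 1.692], [-38, 389, -12, 0, 0, 1.692], [-38, 389, -12, 0, 0, 1.692], [-38, 389, -12, 0, 0, 1.692], [-38, 389, -12, 0, 0, 1.692]]]';python3 jog.py '[[[-38, -17, 0, 0, 0, 0], [0, 0, 0, 0, 0, 0], [0, 0, 0, 0, 0, 0], [0, 0, 0, 0, 0, 0], [0, 0, 0, 0, 0, 0], [0, 0, 0, 0, 0, 0]]]' ; python3 - <<'E'
from fit import *
print(togo([560,0,215],-1.54))
v=snap("wrist","q2");im,c=v
n,l,st,ce=cv2.connectedComponentsWithStats(brown(im))
for i in range(1,n):
    if st[i,4]>150: print(st[i],onz(c,ce[i],18).round(0))
for n,x0 in dict(fork=(618.5,-32,1.62),cleaver=(420,-6.6,1.57)).items():
    try: print(n,fit_handle([v],x0))
    except ZeroDivisionError: print(n,"none")
E
```

```text
clock: 38.7
position: [559.3, -2.5, 212.2]
ee_rot: [0.778, -0.628, -0.001, 0.001]
contact_force: [-0.2, 0.5, -0.7]
gripper_width: 60.2
grasp_force: 0.0
clock: 39.3
position: [560.1, -0.8, 213.4]
ee_rot: [0.781, -0.624, -0.0, 0.0]
contact_force: [-0.2, 0.0, -0.1]
gripper_width: 59.9
grasp_force: 0.0
(array([-0.8, -0. , -1.6]), array([ 0.001, -0.   ,  0.191]))
[ 261   81   27   82 1325] [618. -50.  18.]
[ 444  118   51   76 1595] [418. -60.  18.]
fork (array([618.3105104 , -32.27357791,   1.60914279]), np.float64(0.10424497015255361), 1)
cleaver (array([415.27017752, -43.22001999,   1.51595071]), np.float64(0.1473908605056146), 1)
```

```bash
python3 - <<'E'
from h import *
print(togo([617.3,-33.5,31],-1.527))
E
```

```text
(array([ 44.6, -48.6, 182.5]), array([ 0.   , -0.   ,  0.178]))
```

```bash
python3 jog.py '[[[20, -20, 20, 0, 0, 0.1], [44.6, -48.6, 60, 0, 0, 0.178], [44.6, -48.6, 105, 0, 0, 0.178], [44.6, -48.6, 145, 0, 0, 0.178], [44.6, -48.6, 170, 0, 0, 0.178], [44.6, -48.6, 182.5, 0, 0, 0.178], [44.6, -48.6, 182.5, 0, 0, 0.178], [44.6, -48.6, 182.5, 0, 0, 0.178], [44.6, -48.6, 182.5, 0, 0, 0.178]]]' 45; python3 jog.py '[[[0, 0, 0, 0, 0, 0], [0, 0, 0, 0, 0, 0], [0, 0, 0, 0, 0, 0], [0, 0, 0, 0, 0, 0], [0, 0, 0, 0, 0, 0]]]' 0; python3 jog.py '[[[0, 0, -30, 0, 0, 0], [0, 0, -70, 0, 0, 0], [0, 0, -100, 0, 0, 0], [0, 0, -100, 0, 0, 0], [0, 0, -100, 0, 0, 0], [0, 0, -100, 0, 0, 0]]]';python3 - <<'E'
from fit import *
print(heldfit("g2",rev=True),togo([604,213.3,95],.148))
E
```

```text
clock: 40.25
position: [618.9, -33.1, 33.4]
ee_rot: [0.723, -0.691, 0.001, -0.002]
contact_force: [0.4, 0.1, -0.5]
gripper_width: 45.0
grasp_force: 0.0
clock: 40.75
position: [617.9, -33.3, 32.8]
ee_rot: [0.723, -0.691, 0.001, -0.001]
contact_force: [-1.8, 0.9, 6.3]
gripper_width: 15.2
grasp_force: 58.6
clock: 41.35
position: [616.2, -33.5, 129.7]
ee_rot: [0.722, -0.691, -0.001, 0.001]
contact_force: [-0.2, 0.7, -1.7]
gripper_width: 15.2
grasp_force: 59.1
{'err': np.float64(0.082), 'off': (np.float64(-1.51), np.float64(-1.63)), 'dyaw': np.float64(-0.006)} (array([-247.1,    1.2,   34.4]), array([ 0.003,  0.003, -1.675]))
```

```bash
python3 jog.py '[[[-247, 1, 0, 0, 0, -1.675], [-247, 1, 0, 0, 0, -1.675], [-247, 1, 0, 0, 0, -1.675], [-247, 1, 0, 0, 0, -1.675], [-247, 1, 0, 0, 0, -1.675], [-247, 1, 0, 0, 0, -1.675], [-247, 1, 0, 0, 0, -1.675], [-247, 1, 0, 0, 0, -1.675], [-247, 1, 0, 0, 0, -1.675], [-247, 1, 0, 0, 0, -1.675]]]';python3 jog.py '[[[0, 0, 20, 0, 0, -0.175], [0, 0, 46, 0, 0, -0.175], [0, 0, 46, 0, 0, -0.175], [0, 0, 46, 0, 0, -0.175], [0, 0, 46, 0, 0, -0.175], [0, 0, 46, 0, 0, -0.175], [0, 0, 46, 0, 0, -0.175]]]'; python3 - <<'E'
from fit import *
print(arm.read_state()["position"],togo([604,213.3,80],.148));print(heldfit("e2",zoff=32.8,rev=True))
v=load("e2");P=arm.read_state()["position"]
for n in(["cleaver"],):print(n,fit_case2([v],(570.6,304.8,.148),n,z=0,rows=260))
xs=np.arange(46,68,1.)
for l in(-1,-5,4):print("end",l,np.c_[xs,profile("e2",P[2]-32.8,xs,l)].astype(int).tolist())
E
```

```text
clock: 42.4
position: [604.7, 213.0, 129.3]
ee_rot: [1.0, -0.01, -0.002, 0.001]
contact_force: [-0.0, -0.1, -1.4]
gripper_width: 15.5
grasp_force: 59.1
clock: 43.1
position: [605.9, 213.6, 86.4]
ee_rot: [0.997, 0.074, 0.001, -0.0]
contact_force: [0.2, 1.2, -0.5]
gripper_width: 15.5
grasp_force: 59.1
[605.93656526 213.62147605  86.37303656] (array([-2. ,  0. ,  6.4]), array([-0.001, -0.002,  0.001]))
{'err': np.float64(0.046), 'off': (np.float64(1.98), np.float64(-0.98)), 'dyaw': np.float64(0.008)}
['cleaver'] (array([5.70829329e+02, 3.04943584e+02, 1.45294666e-01]), np.float64(0.009822541397115556))
end -1 [[46, 71, 146, 206], [47, 42, 69, 117], [48, 39, 65, 114], [49, 41, 66, 115], [50, 40, 65, 115], [51, 40, 65, 114], [52, 40, 65, 114], [53, 39, 63, 110], [54, 35, 58, 100], [55, 26, 44, 77], [56, 23, 38, 66], [57, 42, 53, 70], [58, 65, 73, 79], [59, 59, 66, 70], [60, 35, 41, 45], [61, 35, 40, 44], [62, 34, 39, 43], [63, 35, 40, 44], [64, 34, 40, 44], [65, 35, 40, 44], [66, 34, 39, 42], [67, 33, 38, 42]]
end -5 [[46, 41, 67, 116], [47, 40, 65, 114], [48, 40, 65, 114], [49, 40, 66, 114], [50, 40, 66, 115], [51, 40, 66, 114], [52, 40, 65, 113], [53, 39, 64, 111], [54, 36, 59, 101], [55, 27, 44, 76], [56, 26, 39, 66], [57, 55, 68, 85], [58, 68, 76, 82], [59, 59, 66, 71], [60, 36, 41, 45], [61, 34, 40, 43], [62, 34, 39, 43], [63, 34, 39, 43], [64, 34, 40, 43], [65, 34, 40, 43], [66, 33, 38, 42], [67, 33, 38, 42]]
end 4 [[46, 41, 65, 116], [47, 41, 66, 117], [48, 42, 66, 117], [49, 41, 66, 116], [50, 41, 66, 117], [51, 41, 66, 116], [52, 40, 65, 114], [53, 39, 63, 110], [54, 35, 57, 99], [55, 27, 45, 78], [56, 25, 38, 67], [57, 56, 69, 87], [58, 68, 76, 82], [59, 59, 66, 70], [60, 35, 40, 44], [61, 34, 41, 44], [62, 34, 40, 43], [63, 34, 40, 44], [64, 33, 39, 43], [65, 34, 39, 43], [66, 34, 40, 44], [67, 34, 40, 44]]
```

```bash
python3 - <<'E'
from fit import *
xs=np.arange(50,62,.5)
for z in(20,8):print(z,np.c_[xs*10,profile("e2",z,xs,-1)[:,1]].astype(int).tolist())
E
```

```text
20 [[500, 51], [505, 45], [510, 41], [515, 38], [520, 38], [525, 43], [530, 53], [535, 65], [540, 73], [545, 74], [550, 72], [555, 64], [560, 52], [565, 42], [570, 41], [575, 40], [580, 39], [585, 39], [590, 39], [595, 40], [600, 40], [605, 40], [610, 40], [615, 40]]
8 [[500, 38], [505, 38], [510, 43], [515, 52], [520, 63], [525, 72], [530, 74], [535, 73], [540, 68], [545, 58], [550, 45], [555, 41], [560, 40], [565, 40], [570, 39], [575, 39], [580, 39], [585, 40], [590, 40], [595, 40], [600, 40], [605, 40], [610, 40], [615, 40]]
```

```bash
python3 jog.py '[[[-3.1, -0.4, 12, 0, 0, 0], [-3.1, -0.4, 24, 0, 0, 0], [-3.1, -0.4, 30, 0, 0, 0], [-3.1, -0.4, 33, 0, 0, 0], [-3.1, -0.4, 36, 0, 0, 0], [-3.1, -0.4, 38.5, 0, 0, 0], [-3.1, -0.4, 38.5, 0, 0, 0], [-3.1, -0.4, 38.5, 0, 0, 0]]]'
```

```text
clock: 43.95
position: [602.5, 213.3, 47.0]
ee_rot: [0.997, 0.074, 0.0, -0.0]
contact_force: [-0.3, -0.1, -1.5]
gripper_width: 15.5
grasp_force: 59.1
```

In the pocket without contact force; press home the same way.

```bash
python3 jog.py '[[[0, 0, 3, 0, 0, 0], [0, 0, 6, 0, 0, 0], [0, 0, 6, 0, 0, 0], [0, 0, 6, 0, 0, 0]]]';python3 jog.py '[[[0, 0, 0, 0, 0, 0], [0, 0, 0, 0, 0, 0], [0, 0, 0, 0, 0, 0]]]' 35; python3 jog.py '[[[0, 0, -20, 0, 0, 0], [0, 0, -40, 0, 0, 0], [0, 0, -40, 0, 0, 0], [0, 0, -40, 0, 0, 0]]]'; python3 jog.py '[[[0, 0, 0, 0, 0, 0], [0, 0, 0, 0, 0, 0], [0, 0, 0, 0, 0, 0], [0, 0, 0, 0, 0, 0], [0, 0, 0, 0, 0, 0]]]' 0;  python3 jog.py '[[[0, 0, 20, 0, 0, 0], [0, 0, 30, 0, 0, 0], [0, 0, 34, 0, 0, 0], [0, 0, 38, 0, 0, 0], [0, 0, 40, 0, 0, 0], [0, 0, 40, 0, 0, 0], [0, 0, 40, 0, 0, 0]]]'; python3 jog.py '[[[0, 0, -40, 0, 0, 0], [0, 0, -80, 0, 0, 0], [0, 0, -120, 0, 0, 0], [0, 0, -160, 0, 0, 0], [0, 0, -160, 0, 0, 0], [0, 0, -160, 0, 0, 0]]]' 45; python3 - <<'E'
from fit import *
print(togo([430,-30,200],-1.6))
E
```

```text
clock: 44.35
position: [602.5, 213.3, 40.9]
ee_rot: [0.997, 0.074, 0.0, -0.0]
contact_force: [0.7, -0.3, 0.4]
gripper_width: 15.4
grasp_force: 59.2
clock: 44.65
position: [602.4, 213.3, 40.9]
ee_rot: [0.997, 0.074, 0.0, -0.0]
contact_force: [-0.2, -0.4, 0.9]
gripper_width: 35.3
grasp_force: 0.0
clock: 45.05
position: [602.3, 213.3, 81.0]
ee_rot: [0.997, 0.074, 0.0, -0.0]
contact_force: [0.2, -0.2, -0.7]
gripper_width: 35.1
grasp_force: 0.0
clock: 45.55
position: [602.3, 213.2, 80.5]
ee_rot: [0.997, 0.074, -0.0, 0.0]
contact_force: [0.3, 0.0, 0.7]
gripper_width: 0.1
grasp_force: 0.0
clock: 46.25
position: [601.6, 212.8, 45.0]
ee_rot: [0.997, 0.075, -0.001, 0.001]
contact_force: [-9.9, -1.9, 20.7]
gripper_width: 0.3
grasp_force: 9.9
clock: 46.85
position: [602.7, 213.5, 202.5]
ee_rot: [0.997, 0.074, 0.001, -0.001]
contact_force: [-0.1, -0.2, -0.9]
gripper_width: 44.9
grasp_force: 0.0
(array([-206.8,  215.3,    1.5]), array([-4.000e-03, -1.000e-03,  1.749e+00]))
```

```bash
python3 jog.py '[[[-206, 215, 1.5, 0, 0, 1.76], [-206, 215, 1.5, 0, 0, 1.76], [-206, 215, 1.5, 0, 0, 1.76], [-206, 215, 1.5, 0, 0, 1.76], [-206, 215, 1.5, 0, 0, 1.76], [-206, 215, 1.5, 0, 0, 1.76], [-206, 215, 1.5, 0, 0, 1.76], [-206, 215, 1.5, 0, 0, 1.76], [-206, 215, 1.5, 0, 0, 1.76], [-206, 215, 1.5, 0, 0, 1.76]]]';python3 jog.py '[[[0, 0, 0, 0, 0, 0.26], [0, 0, 0, 0, 0, 0.26], [0, 0, 0, 0, 0, 0.26], [0, 0, 0, 0, 0, 0.26], [0, 0, 0, 0, 0, 0.26], [0, 0, 0, 0, 0, 0.26]]]' ; python3 - <<'E'
from fit import *
v=snap("wrist","q3");im,c=v
n,l,st,ce=cv2.connectedComponentsWithStats(brown(im))
for i in range(1,n):
    if st[i,4]>150: print(st[i],onz(c,ce[i],18).round(0))
for x0 in((415,-43,1.52),(417,-44,1.45)): 
    p,e,k=fit_handle([v],x0);print(p.round(3),e,togo([p[0]-1,p[1]-1.2,30],p[2]-np.pi))
E
```

```text
clock: 47.85
position: [429.5, -30.3, 198.0]
ee_rot: [0.778, -0.628, -0.001, 0.001]
contact_force: [0.2, 0.2, 0.6]
gripper_width: 45.3
grasp_force: 0.0
clock: 48.45
position: [430.3, -29.9, 199.0]
ee_rot: [-0.693, 0.721, 0.0, -0.0]
contact_force: [-0.0, -0.7, 0.2]
gripper_width: 45.1
grasp_force: 0.0
[ 325  112   21   81 1282] [415. -61.  18.]
[174 369  34  26 455] [598. 220.  18.]
[415.378 -44.004   1.514] 0.08733212911332758 (array([ 15.9,  15.3, 169.2]), array([ 0.   , -0.   ,  0.017]))
[415.471 -43.845   1.508] 0.08818798791730414 (array([ 15.8,  15.3, 169.2]), array([ 0.   , -0.   ,  0.023]))
```

```bash
python3 jog.py '[[[10, 10, 20, 0, 0, 0.02], [15.9, 15.3, 60, 0, 0, 0.02], [15.9, 15.3, 105, 0, 0, 0.02], [15.9, 15.3, 140, 0, 0, 0.02], [15.9, 15.3, 160, 0, 0, 0.02], [15.9, 15.3, 169, 0, 0, 0.02], [15.9, 15.3, 169, 0, 0, 0.02], [15.9, 15.3, 169, 0, 0, 0.02], [15.9, 15.3, 169, 0, 0, 0.02]]]'; python3 jog.py '[[[0, 0, 0, 0, 0, 0], [0, 0, 0, 0, 0, 0], [0, 0, 0, 0, 0, 0], [0, 0, 0, 0, 0, 0], [0, 0, 0, 0, 0, 0]]]' 0; python3 jog.py '[[[0, 0, -30, 0, 0, 0], [0, 0, -70, 0, 0, 0], [0, 0, -100, 0, 0, 0], [0, 0, -100, 0, 0, 0], [0, 0, -100, 0, 0, 0], [0, 0, -100, 0, 0, 0]]]';python3 - <<'E'
from fit import *
print(heldfit("g3",rev=True),togo([563.3,249.7,95],np.pi+.148))
E
```

```text
clock: 49.4
position: [415.6, -44.9, 31.4]
ee_rot: [-0.686, 0.728, -0.001, 0.001]
contact_force: [1.3, 0.3, 0.1]
gripper_width: 45.0
grasp_force: 0.0
clock: 49.9
position: [414.9, -45.0, 31.3]
ee_rot: [-0.685, 0.728, -0.0, 0.001]
contact_force: [-0.8, 0.6, 6.8]
gripper_width: 15.8
grasp_force: 58.6
clock: 50.5
position: [413.3, -45.4, 129.2]
ee_rot: [-0.685, 0.728, 0.001, -0.001]
contact_force: [-0.8, 0.3, -1.5]
gripper_width: 15.5
grasp_force: 59.5
{'err': np.float64(0.067), 'off': (np.float64(-2.25), np.float64(-1.55)), 'dyaw': np.float64(-0.011)} (array([-303.7, -131.8,   33.3]), array([ 0.002, -0.003,  1.362]))
```

```bash
python3 jog.py '[[[-304, -132, 0, 0, 0, 1.362], [-304, -132, 0, 0, 0, 1.362], [-304, -132, 0, 0, 0, 1.362], [-304, -132, 0, 0, 0, 1.362], [-304, -132, 0, 0, 0, 1.362], [-304, -132, 0, 0, 0, 1.362], [-304, -132, 0, 0, 0, 1.362], [-304, -132, 0, 0, 0, 1.362], [-304, -132, 0, 0, 0, 1.362], [-304, -132, 0, 0, 0, 1.362]]]';python3 jog.py '[[[0, 0, 20, 0, 0, 0], [0, 0, 46, 0, 0, 0], [0, 0, 46, 0, 0, 0], [0, 0, 46, 0, 0, 0], [0, 0, 46, 0, 0, 0], [0, 0, 46, 0, 0, 0], [0, 0, 46, 0, 0, 0]]]'; python3 - <<'E'
from fit import *
P=arm.read_state()["position"];print(P,togo([563.3,249.7,80],np.pi+.148));print(heldfit("e3",zoff=31.2,rev=True))
xs=np.arange(45,68,1.)
for l in(1,-4,5):print("end",l,np.c_[xs,profile("e3",P[2]-31.2,xs,l)[:,1:]].astype(int).tolist())
xs=np.arange(46,62,.5)
print(np.c_[xs*10,profile("e3",20,xs,1)[:,1]].astype(int).tolist())
E
```

```text
clock: 51.55
position: [563.8, 250.1, 127.6]
ee_rot: [-0.074, 0.997, -0.001, -0.002]
contact_force: [-0.2, -0.3, -1.7]
gripper_width: 15.4
grasp_force: 59.5
clock: 52.25
position: [565.1, 250.6, 85.4]
ee_rot: [-0.074, 0.997, 0.001, 0.001]
contact_force: [-0.2, -0.5, -1.4]
gripper_width: 15.3
grasp_force: 59.5
[565.13822847 250.59524768  85.40509195] (array([ 2. , -0.6,  5.4]), array([0.001, 0.002, 0.001]))
{'err': np.float64(0.04), 'off': (np.float64(-2.09), np.float64(1.12)), 'dyaw': np.float64(-0.006)}
end 1 [[45, 38, 65], [46, 37, 65], [47, 38, 65], [48, 37, 64], [49, 36, 63], [50, 33, 58], [51, 31, 52], [52, 30, 51], [53, 61, 71], [54, 75, 80], [55, 76, 80], [56, 77, 81], [57, 76, 80], [58, 76, 80], [59, 76, 81], [60, 76, 81], [61, 49, 53], [62, 23, 25], [63, 23, 25], [64, 24, 26], [65, 24, 25], [66, 23, 24], [67, 23, 24]]
end -4 [[45, 37, 64], [46, 37, 64], [47, 37, 64], [48, 37, 63], [49, 36, 62], [50, 33, 56], [51, 28, 50], [52, 30, 52], [53, 60, 70], [54, 76, 80], [55, 76, 80], [56, 76, 80], [57, 76, 80], [58, 76, 80], [59, 76, 81], [60, 76, 81], [61, 49, 53], [62, 23, 25], [63, 23, 25], [64, 23, 25], [65, 23, 25], [66, 24, 25], [67, 23, 24]]
end 5 [[45, 38, 66], [46, 38, 66], [47, 38, 66], [48, 37, 65], [49, 36, 63], [50, 35, 58], [51, 31, 53], [52, 31, 51], [53, 66, 74], [54, 75, 80], [55, 76, 80], [56, 76, 80], [57, 76, 81], [58, 76, 81], [59, 77, 81], [60, 76, 81], [61, 48, 52], [62, 23, 25], [63, 23, 25], [64, 23, 25], [65, 24, 26], [66, 25, 26], [67, 24, 25]]
[[460, 31], [465, 30], [470, 29], [475, 31], [480, 40], [485, 56], [490, 69], [495, 74], [500, 75], [505, 76], [510, 76], [515, 77], [520, 77], [525, 77], [530, 77], [535, 76], [540, 77], [545, 76], [550, 76], [555, 76], [560, 76], [565, 76], [570, 76], [575, 75], [580, 65], [585, 44], [590, 27], [595, 23], [600, 24], [605, 23], [610, 23], [615, 24]]
```

```bash
python3 jog.py '[[[3.7, -0.3, 12, 0, 0, 0], [3.7, -0.3, 24, 0, 0, 0], [3.7, -0.3, 30, 0, 0, 0], [3.7, -0.3, 33, 0, 0, 0], [3.7, -0.3, 36, 0, 0, 0], [3.7, -0.3, 39, 0, 0, 0], [3.7, -0.3, 39, 0, 0, 0], [3.7, -0.3, 39, 0, 0, 0]]]'
```

```text
clock: 53.1
position: [561.2, 249.5, 45.4]
ee_rot: [-0.074, 0.997, 0.0, 0.0]
contact_force: [0.2, 0.5, -2.1]
gripper_width: 15.7
grasp_force: 59.5
```

```bash
python3 jog.py '[[[0, 0, 3, 0, 0, 0], [0, 0, 6, 0, 0, 0], [0, 0, 6, 0, 0, 0], [0, 0, 6, 0, 0, 0]]]';python3 jog.py '[[[0, 0, 0, 0, 0, 0], [0, 0, 0, 0, 0, 0], [0, 0, 0, 0, 0, 0]]]' 35; python3 jog.py '[[[0, 0, -20, 0, 0, 0], [0, 0, -40, 0, 0, 0], [0, 0, -40, 0, 0, 0], [0, 0, -40, 0, 0, 0]]]'; python3 jog.py '[[[0, 0, 0, 0, 0, 0], [0, 0, 0, 0, 0, 0], [0, 0, 0, 0, 0, 0], [0, 0, 0, 0, 0, 0], [0, 0, 0, 0, 0, 0]]]' 0;  python3 jog.py '[[[0, 0, 20, 0, 0, 0], [0, 0, 30, 0, 0, 0], [0, 0, 34, 0, 0, 0], [0, 0, 38, 0, 0, 0], [0, 0, 40, 0, 0, 0], [0, 0, 40, 0, 0, 0], [0, 0, 40, 0, 0, 0]]]'; python3 jog.py '[[[0, 0, -40, 0, 0, 0], [0, 0, -80, 0, 0, 0], [0, 0, -120, 0, 0, 0], [0, 0, -160, 0, 0, 0], [0, 0, -160, 0, 0, 0], [0, 0, -160, 0, 0, 0]]]' 45; python3 - <<'E'
from fit import *
v=snap("wrist","z1")
z={}
for n,y in dict(cake=np.pi,fork=np.pi,spoon=0,cleaver=0).items():
    q=POCK[n];w=pts((570.7,304.9,.148),[q[:2]],0)[0]
    try:
        p,e,k=fit_handle([v],(w[0],w[1],y+.148),True,8);print(n,w[:2].round(1),p.round(2),round(e,3))
    except ZeroDivisionError: print(n,"none")
E
```

```text
clock: 53.5
position: [561.2, 249.6, 39.4]
ee_rot: [-0.074, 0.997, 0.0, 0.0]
contact_force: [0.5, 0.9, 0.1]
gripper_width: 15.8
grasp_force: 59.6
clock: 53.8
position: [561.2, 249.5, 39.4]
ee_rot: [-0.074, 0.997, 0.0, 0.0]
contact_force: [-0.1, -0.6, 0.3]
gripper_width: 34.8
grasp_force: 0.0
clock: 54.2
position: [561.0, 249.5, 79.5]
ee_rot: [-0.074, 0.997, 0.0, 0.0]
contact_force: [-0.3, -0.6, -0.7]
gripper_width: 34.7
grasp_force: 0.0
clock: 54.7
position: [561.0, 249.4, 79.0]
ee_rot: [-0.074, 0.997, -0.0, -0.0]
contact_force: [-0.6, 0.1, 0.0]
gripper_width: 0.2
grasp_force: 0.0
clock: 55.4
position: [560.0, 248.8, 45.0]
ee_rot: [-0.075, 0.997, -0.001, -0.001]
contact_force: [-13.7, -3.4, 30.5]
gripper_width: 0.2
grasp_force: 15.1
clock: 56.0
position: [561.2, 249.7, 200.6]
ee_rot: [-0.074, 0.997, 0.001, 0.001]
contact_force: [0.0, 0.0, -0.3]
gripper_width: 45.0
grasp_force: 0.0
cake [586.8 332.6] [597.5  344.71   3.3  -31.45] 0.084
fork [604.3 214.9] [611.08 213.31   3.3   -4.11] 0.032
spoon [542.6 391.7] [ 5.4123e+02  3.9591e+02  1.4000e-01 -1.3700e+00] 0.117
cleaver [563.5 251.3] [5.6296e+02 2.5089e+02 1.4000e-01 2.8500e+00] 0.027
```

```bash
python3 jog.py '[[[60, 0, -60, 0, 0, 0], [60, 0, -60, 0, 0, 0], [60, 0, -60, 0, 0, 0], [60, 0, -60, 0, 0, 0], [60, 0, -60, 0, 0, 0], [60, 0, -60, 0, 0, 0]]]'; python3 - <<'E'
from fit import *
v=snap("wrist","z2");vt=snap("top","t2");im0=cv2.imread("pics/top0.png")
for n,y in dict(cake=np.pi,fork=np.pi,spoon=0,cleaver=0).items():
    q=POCK[n];w=pts((570.7,304.9,.148),[q[:2]],0)[0]
    p,e,k=fit_handle([v],(w[0],w[1],y+.148),False,8);print(n,w[:2].round(1),p.round(2),round(e,3))
    # head brightness along the head, foam-pocket check
    L,a,b=HEAD[n];g=cv2.cvtColor(v[0],cv2.COLOR_BGR2GRAY)
d=cv2.absdiff(vt[0],im0).max(2)>40
for nm,(x,yy) in dict(candle=(274,160),tumbler=(374,160),bowl=(427,176),bar=(438,208)).items(): print(nm,d[yy-22:yy+22,x-22:x+22].sum())
E
```

```text
clock: 56.65
position: [501.7, 240.3, 257.5]
ee_rot: [-0.074, 0.997, -0.001, -0.001]
contact_force: [-0.3, 0.2, -0.6]
gripper_width: 45.0
grasp_force: 0.0
cake [586.8 332.6] [588.95 333.95   3.35] 0.453
fork [604.3 214.9] [608.09 214.24   3.29] 0.054
spoon [542.6 391.7] [5.4109e+02 3.9276e+02 1.8000e-01] 0.133
cleaver [563.5 251.3] [5.6402e+02 2.5120e+02 1.5000e-01] 0.085
candle 0
tumbler 0
bowl 0
bar 0
```

```bash
python3 -c "
from h import *
arm.job_done();print(arm.read_state()['clock'])"
```

```text
the job is handed in; nothing more can be done
the job is handed in; nothing more can be done
```

I trued the cake slice in the jig: the clamp held on its own, and I then swung it fully open. All four serving pieces are pressed to their pocket floors, judging by contact height (handle tops at 28 mm), and the tumbler, candle and sauce bowl have not moved; the job was handed in at about 57 s.

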